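# Load the sole press with a separator, swing its head to the work mark and lock it

## Robot

A 7-joint arm with a two-finger parallel gripper is mounted at the origin on the work surface. World frame = base frame: x ahead of the robot, y to its left, z up, the work surface at z = 0. Lengths are in m, angles in degrees, forces in N, time in s.
With the tool pointing down it reaches from about 0.4 to 0.85 m from the base axis. Payload 6.9 kg.
Tool frame: the origin (TCP) lies at the very end of the fingers, on their centre line; the grasp point (between the pads) lies 19 mm behind it; x points along the fingers, y is the direction in which the jaws open and shut, and the axes are right-handed (so a half turn about x gives the same grasp; the last joint's range is limited). The gripper opens to 85 mm and grips with 20 to 120 N. Pads are 22 mm wide; open, the fingers measure 114 mm over their backs; the gripper's body (76 mm by 85 mm) begins 54 mm behind the grasp point. The pads swing forward as they close: fully open they stand 13 mm farther back than shut.
Start: joints at [-57.955, 29.078, -13.613, 85.955, 7.202, 65.827, -8.869], TCP at [0.274, 0.562, 0.231] pointing down, gripper open.
Joint ranges: [-176.47, 176.47], [-13.61, 117.27], [-81.72, 77.17], [0.22, 143.17], [-87.28, 267.28], [10, 112.55], [-165.47, 165.47]. Speed limits (degrees/s): [136.94, 136.94, 180, 180, 180, 180, 180].

## Interface

Orientations are given as [roll, pitch, yaw] about the fixed x, y, z axes, in that order (R = Rz(yaw) Ry(pitch) Rx(roll)).
In Python, from workcell import * gives the robot as it stands. The module is installed in compiled form; this text tells all that it offers.
- The arm moves only by the shell command python3 -m handwheel 'ROWS' [FORCE]. ROWS is text: rows parted by semicolons, each of 7 numbers parted by spaces: the shift along the world's x, y, z in units of 50 mm (1.0 is 50 mm), then the turn, a rotation vector about the world's x, y, z in units of 6 degrees (1.0 is 6 degrees), then the closure, from 0 (fully open) to 1 (shut). In form: dx dy dz rx ry rz gripper; .... A call has exactly 5 rows; each row shifts and turns the pose as measured when the row begins; what a row does not reach is not made up. A row lasts 1/10 s, in which the tool goes at most 50 mm and 8.59 degrees, less where a joint would pass 70% of its speed; a pose out of reach is approached as far as the arm can. A call is refused whole if a number of a shift passes 1 or a number of a turn 1, either way. A call with a gripper value outside its range is refused whole. The fingers move at their own pace and stop on an object; FORCE is the grip in N (left out, the last holds). Time passes only in rows, so rows that do not move let the fingers close, or fill a call up. It gives the time, the measured TCP pose, the force and the opening at its end, in the units of the state.
- get_state(): the state, without advancing time (a new reading comes with each control period).
- camera(name): name is "side" or "top" or "wrist"; returns (picture, depth): 480x640x3 uint8, red, green, blue; 480x640 float32, m along the optical axis (not along the pixel's ray), 0 where there is no reading.
- camera_info(name): a dict with "K" (3x3 intrinsics, pixels), "cam_to_world" (4x4, takes a point from camera to world coordinates). Camera axes: x right, y up, looking along -z (the intrinsics and any distortion apply to the point x, -y, -z); pixel columns grow to the right and rows downward; lengths in m; the calibration is good to about 2 mm. A picture is of the moment at which its call begins: read the wrist's pose just before it. camera_info takes no time and is no camera call; for the wrist camera it gives the pose at the moment of the call.
- hand_in(): hands the job in, once; it reports no verdict.
Trained networks look in the newest picture that a camera, given by its name, has taken for a name from the list of things; names that differ only in an ending like _2 or _b are one class to them, and where a whole thing is asked for, a point or a joint stands for the part that bears it (a point fixed in the world has none). Each returns a list of dicts, best first, with "confidence" (0 to 1); they miss things now and then, are a little off and sometimes report something else, mostly with a low value. They report only what shows in the picture. A call takes as long as a camera call. They do not tell look-alikes from the thing itself.
- regions_of(query, camera): "mask" (480x640 bool, what is visible of it) and "point" ([column, row] in pixels, amid what is visible of it).
The state is a dict: "time_s": time; "joint_positions": joint angles; "qd": joint speeds; "joint_efforts": joint torques, N m; "ee_pos": TCP position; "tcp_rot": TCP orientation; "ft_force": force on the tool from outside, world axes, zero at the start; "ft_torque": the same for the moment, N m; "gripper_width": opening from 0.0 (shut) to 1.0 (fully open).
Only numpy, scipy, OpenCV 4.12 (cv2) and the standard library are available. Lean on these libraries where they do the work, as an engineer would, in place of code of your own. Each camera call takes 0.05 s, during which the arm holds its last target.

## Task

Finish loading the sole press: lay the separator board flat on the sole that already lies on the bed, then lay the loose sole on the board, right way up and toe over toe, so that all three lie squarely on top of one another and let go. Then loosen the T-knob on top of the column by about a fifth of a turn anticlockwise, swing the press head back over the bed until its pointer stands on the long mark of the angle ring, and tighten the knob again so that the head is locked. Leave the awl, shoe last and glue jar where they are.

Things in the scene. Friction and masses are not known exactly. Their poses are not given: they have to be found in the camera images.
- press: bench sole press, dark iron, fixed. Origin: foot of its column axis, at bench height; z up; its bed runs along its own -y. Base x -65 to 65, y 70 to -335 mm, 32 mm high; on it a black rubber bed 100 x 260 mm, top at 40 mm. Steel column 48 mm across. Round it an aluminium angle ring 124 mm across, top at 110 mm: short ticks each 15 degrees, one long broad mark on the +y side
- bed_centre (a point): middle of the rubber bed's top face: 196 mm from the column axis along the press's -y, 40 mm above the bench. Axes as the press
- work_mark (a point): the long broad mark (14 x 3.5 mm, black) on top of the angle ring, 54 mm from the column axis on the side away from the bed, 111 mm high. It is where the head's pointer stands when the head is square over the bed
- press_head (a joint): angle of the head about the vertical column axis, rad. 0: its arm lies along the middle of the bed, pointer on the long mark. Positive: anticlockwise seen from above; starts at 0.95 to 1.4. Range -0.5 to 1.75, no stop at 0. Knob tight: held fast by friction (gives way only above about 15 N at the handle). Knob loose: turns with 0.7 N m (3 N at the handle) and stays where it is left
- head_handle (a point): grip point on the axis of the head's upright round black handle, 25 mm across, on the arm's outer end 264 mm from the column axis (handle 161 to 235 mm above the bench, this point 212). Its -y points outward along the arm. 196 mm out on the arm is a handwheel 70 mm across, top at 203 mm; arm 42 mm wide, top at 158 mm
- head_plate (a point): centre of the underside of the steel pressure plate (70 wide x 140 mm long, along the arm), 196 mm from the column axis, 86 mm above the bench. It hangs 27 mm above the finished stack
- head_pointer (a point): near the tip of the brass pointer (4 mm wide, reaching 56 mm from the column axis) on the hub, on the side away from the arm, just above the angle ring, 54 mm from the column axis, 113 mm high
- clamp_knob (a joint): angle of the clamp knob about the vertical column axis, rad. 0: tight, as at the start. Positive: loosened, anticlockwise seen from above. From 0.9 the head is free; range -0.25 to 1.6. Stays where it is left. Turning takes 0.24 N m when loose; tightening rises smoothly below 1 rad to about 0.45 N m at 0 and 0.55 N m at -0.25; the knob does not rise or sink
- knob_grip (a point): middle of the clamp knob's black T-bar, on the column axis, 214 mm above the bench. Bar 76 mm long along the point's x, 16 mm thick along y, 26 mm high (201 to 227 mm); at knob angle 0 it lies across the bed, along the press's x. Under it are the clamp plate and hub, 92 mm across, top at 189 mm
- sole_low: tan leather sandal sole on the bed, loose, 0.11 kg, 7 mm thick, 230 x 80 mm. Origin: middle of the waist, underside; x to the toe (toe at x = 122, heel at -108 mm), z up. Waist (x -25 to 15) 54 mm wide, y -27 to 27; forefoot 80 mm wide round x = 65, heel 60 mm. Lies along the bed, toe away from the column
- sole_low_toe (a point): toe end of that sole, on its top face
- sole_top: the loose sole that is to go on top: same leather, shape, size, mass and axes as sole_low; lies flat on the bench to the robot's right, toe pointing away from the robot
- sole_top_toe (a point): toe end of that sole, on its top face
- separator: separator board of brown fibreboard, 236 x 86 x 5 mm, 0.09 kg, flat on the bench to the robot's right. Origin: centre of the underside; x along its length, z up. Each long edge has a finger notch 60 mm long, 15 mm deep at its middle, leaving a bridge 56 mm wide (y -28 to 28) to grip. Either way round is the same. It belongs with its origin over sole_low's, along it
- awl: awl with a dark wooden handle, 155 mm long, 30 mm thick, lying on the bench; not to be moved
- shoe_last: wooden shoe last, 225 mm long, 70 mm high, lying on the bench; not to be moved
- glue_jar: jar, 66 mm across, 85 mm high, standing on the bench to the right; not to be moved
Mind the look-alikes: they are no part of the job. Leave any grey look-alike of the sole_low alone. Leave any blue look-alike of the sole_top alone.

How it is judged:
By the outcome, as a careful person would: the job done as asked, in the order asked, and still so for the second after the job is handed in, with the robot touching nothing.
It also fails if it takes over 72 s, if anything falls off the work surface, if the arm or the gripper's body presses on something with over 40 N, if the wrist force passes 120 N, or if a joint passes its speed limit or range.

## Working session

There is one attempt and no reset: what is moved stays moved. The work goes in short steps, Python scripts to look and compute and a shell command to move; the robot and the scene stay as the last step left them, time stands still between calls to the robot, and variables do not carry over. Pictures are saved under pics/ and viewed, and the job is handed in when it is done.

```bash
mkdir -p pics; ls; cat > h.py <<'E'
from workcell import *
import numpy as np, cv2
def save(n,im,s=None): cv2.imwrite('pics/'+n+'.png',cv2.cvtColor(im,cv2.COLOR_RGB2BGR))
def pts(cam,depth,info,mask=None):
    K=info['K'];T=np.array(info['cam_to_world']);v,u=np.nonzero(mask if mask is not None else depth>0)
    d=depth[v,u];k=d>0;u,v,d=u[k],v[k],d[k]
    p=np.stack([(u-K[0][2])/K[0][0]*d,-(v-K[1][2])/K[1][1]*d,-d],1)
    return p@T[:3,:3].T+T[:3,3],u,v
E
python3 - <<'E'
from h import *
s=get_state();print({k:np.round(v,3) for k,v in s.items()})
for c in ['top','side','wrist']:
    im,d=camera(c);save(c+'0',im);np.savez(c+'0.npz',im=im,d=d);i=camera_info(c);print(c,i)
E
```

```text
pics
{'time_s': np.float64(0.0), 'joint_positions': array([-57.956,  29.129, -13.609,  86.011,   7.202,  65.826,  -8.868]), 'qd': array([ 0.007, -0.132,  0.08 ,  0.07 ,  0.015,  0.046,  0.069]), 'joint_efforts': array([-1.0000e-03, -6.2059e+01, -2.1870e+00, -2.4966e+01,  1.3000e-02,
        1.2000e-02,  0.0000e+00]), 'ee_pos': array([0.274, 0.561, 0.23 ]), 'tcp_rot': array([ -89.012,   89.892, -115.008]), 'ft_force': array([ 0.357, -0.777, -1.007]), 'ft_torque': array([-0.002,  0.003, -0.047]), 'gripper_width': np.float64(1.0)}
top {'K': array([[502.49837157,   0.        , 324.86932829],
       [  0.        , 502.49837157, 232.5881315 ],
       [  0.        ,   0.        ,   1.        ]]), 'cam_to_world': array([[-0.02591764,  0.99018997, -0.13730292,  0.23208752],
       [-0.99964647, -0.02648687, -0.00232011, -0.07812705],
       [-0.00593407,  0.13719425,  0.99052639,  1.69325976],
       [ 0.        ,  0.        ,  0.        ,  1.        ]])}
side {'K': array([[470.54951384,   0.        , 318.67238757],
       [  0.        , 470.54951384, 238.51983852],
       [  0.        ,   0.        ,   1.        ]]), 'cam_to_world': array([[ 0.70344211, -0.55968708,  0.43808627,  1.00235297],
       [ 0.71066806,  0.54436028, -0.44567118, -0.65936368],
       [ 0.01095964,  0.62483779,  0.78067767,  1.14880767],
       [ 0.        ,  0.        ,  0.        ,  1.        ]])}
wrist {'K': array([[429.70922938,   0.        , 326.6164781 ],
       [  0.        , 429.70922938, 236.62228919],
       [  0.        ,   0.        ,   1.        ]]), 'cam_to_world': array([[ 4.38405161e-01, -8.60466688e-01, -2.59611234e-01,
         2.09931630e-01],
       [ 8.98777441e-01,  4.19770236e-01,  1.26459721e-01,
         5.93599592e-01],
       [ 1.62691739e-04, -2.88773315e-01,  9.57397486e-01,
         3.73388158e-01],
       [ 0.00000000e+00,  0.00000000e+00,  0.00000000e+00,
         1.00000000e+00]])}
```

View pics/top0.png

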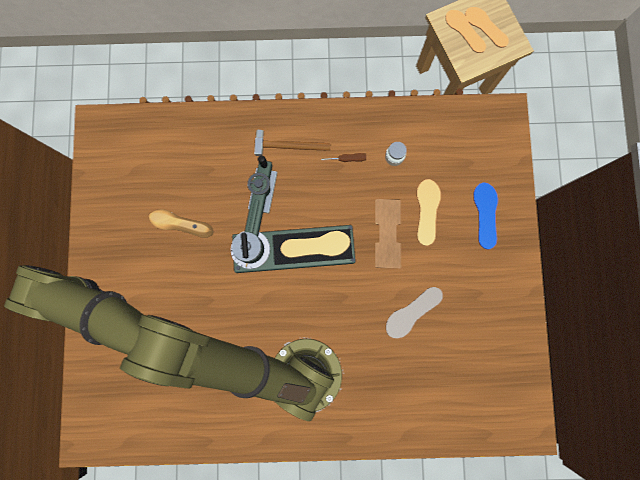

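View pics/side0.png

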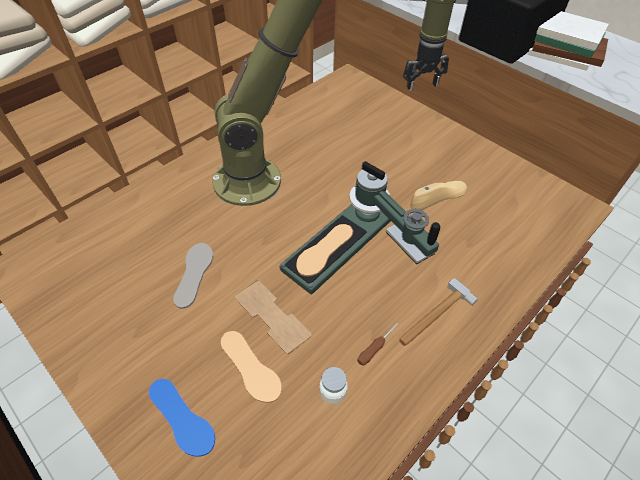

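View pics/wrist0.png

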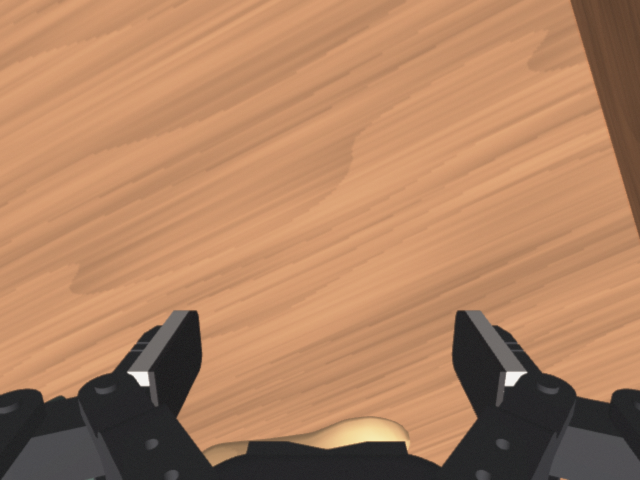

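Top view: the tan loose sole is at (428,212), toe up and away from the robot. The blue look-alike is at (486,215) and the grey one at (414,313). The board is at (388,234), the bed sole at (315,244) and the column at (247,248). The head arm points up towards (262,160). I'll measure these next.

```bash
cat >> h.py <<'E'
def rect(P):
    r=cv2.minAreaRect((P[:,:2]*1000).astype(np.float32)); return np.array(r[0]),np.array(r[1]),r[2]
def shape_fit(P):
    "centroid, long axis angle (deg), extents"
    q=P[:,:2]*1000;c=q.mean(0);w,V=np.linalg.eigh(np.cov((q-c).T));a=V[:,1];a=a*(1 if a@[1,0.0]>=0 else -1)
    t=(q-c)@a;n=(q-c)@np.array([-a[1],a[0]])
    return c,np.degrees(np.arctan2(a[1],a[0])),(t.min(),t.max()),(n.min(),n.max())
E
python3 - <<'E'
from h import *
im,d=camera('top');save('top1',im);I=camera_info('top')
for q in ['sole_top','separator','sole_low','press','head_handle','clamp_knob','sole_low_toe','head_pointer','work_mark','glue_jar','awl']:
    for r in regions_of(q,'top')[:4]:
        P,u,v=pts('top',d,I,r['mask']); print(q,round(r['confidence'],2),np.round(r['point']),r['mask'].sum(),np.round(np.median(P,0)*1000),'rect',rect(P),'fit',[np.round(x,1) for x in shape_fit(P)])
crop=cv2.resize(im[120:290,220:520],None,fx=2.6,fy=2.6,interpolation=cv2.INTER_CUBIC);save('crop1',crop)
print(get_state()['time_s'])
E
```

```text
sole_top 0.82 [485. 211.] 1220 [ 525. -622.    6.] rect (array([ 513.99456787, -623.55310059]), array([231.57807922,  83.22335815]), 1.408509612083435) fit [array([ 518.4, -622.3]), np.float64(-0.4), array([-120.2,  111.4]), array([-40.7,  42.7])]
sole_top 0.77 [431. 206.] 1137 [ 542. -423.    6.] rect (array([ 530.28826904, -427.27062988]), array([ 83.16279602, 225.42651367]), 89.81995391845703) fit [array([ 535. , -424.2]), np.float64(-5.7), array([-117.9,  108.4]), array([-40.3,  43.1])]
separator 0.81 [386. 234.] 1591 [ 456. -285.    4.] rect (array([ 460.6293335 , -285.76242065]), array([ 85.13308716, 234.79421997]), 87.93000030517578) fit [array([ 458.4, -285.4]), np.float64(-1.8), array([-115. ,  119.8]), array([-43. ,  42.7])]
sole_low 0.79 [412. 316.] 1197 [ 189. -347.    6.] rect (array([ 197.57246399, -355.56982422]), array([ 78.28039551, 221.59127808]), 42.26646423339844) fit [array([ 189.1, -352.8]), np.float64(-52.0), array([-103.4,  119.1]), array([-40. ,  39.7])]
sole_low 0.74 [320. 244.] 1260 [420. -53.  46.] rect (array([426.16564941, -38.65875244]), array([229.7054
[... 2857 characters left out ...]
6. -316.   80.] rect (array([ 724.31481934, -326.01501465]), array([62.05243301, 80.39471436]), 10.20070743560791) fit [array([ 717.3, -316.4]), np.float64(-67.7), array([-28.8,  57.4]), array([-27.2,  35.8])]
glue_jar 0.19 [429. 208.] 1210 [ 537. -423.    6.] rect (array([ 528.97998047, -427.93722534]), array([ 77.98828125, 228.60224915]), 87.4129638671875) fit [array([ 532.3, -424.2]), np.float64(-6.2), array([-117.8,  111.5]), array([-40.7,  39.7])]
awl 0.61 [354. 157.] 183 [ 722. -177.   24.] rect (array([ 721.13757324, -172.88256836]), array([28.24898911, 93.0293045 ]), 5.579177379608154) fit [array([ 722.2, -176.6]), np.float64(-88.9), array([-50.6,  42.3]), array([-13.2,  15.6])]
0.75
```

View pics/crop1.png

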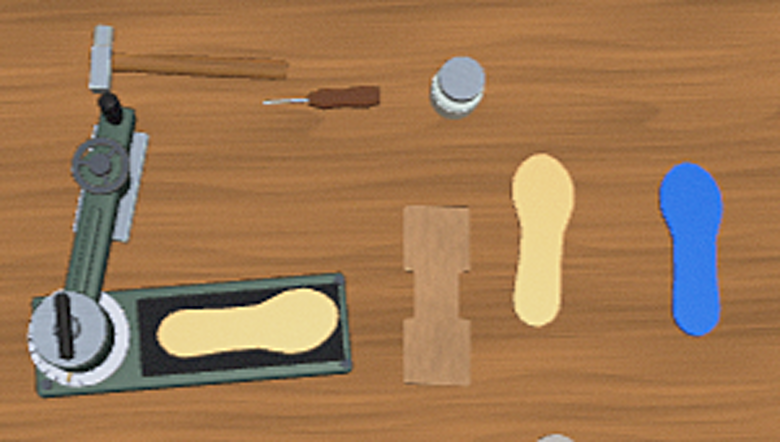

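```bash
cat >> h.py <<'E'
def onplane(uv,I,z):
    K=np.array(I['K']);T=np.array(I['cam_to_world']);uv=np.asarray(uv,float).reshape(-1,2)
    r=np.stack([(uv[:,0]-K[0,2])/K[0,0],-(uv[:,1]-K[1,2])/K[1,1],-np.ones(len(uv))],1)@T[:3,:3].T
    s=(z-T[2,3])/r[:,2]; return (T[:3,3]+r*s[:,None])[:,:2]*1000
def tanmask(im,box):
    h=cv2.cvtColor(cv2.GaussianBlur(im,(3,3),0),cv2.COLOR_RGB2HSV);x0,y0,x1,y1=box;m=np.zeros(im.shape[:2],np.uint8)
    k=(h[...,2]>195)&(h[...,1]>50)&(h[...,1]<150)&(h[...,0]<35);m[y0:y1,x0:x1]=k[y0:y1,x0:x1]
    n,l,s,c=cv2.connectedComponentsWithStats(m);b=1+np.argmax(s[1:,4]);return l==b
def outline(m,I,z):
    c=max(cv2.findContours(m.astype(np.uint8),cv2.RETR_EXTERNAL,cv2.CHAIN_APPROX_NONE)[0],key=len)[:,0]
    return onplane(c,I,z)
def sole_model(C,ang0):
    "C outline in mm; returns origin xy, yaw deg to toe, using symmetric-about-axis fit by slices. ang0 rough toe yaw"
    from scipy.optimize import minimize_scalar
    a=ang0
    def prof(a):
        e=np.array([np.cos(np.radians(a)),np.sin(np.radians(a))]);n=np.array([-e[1],e[0]]);return C@e,C@n
    for _ in range(10):
        t,n=prof(a);o=t.min()+108*(np.ptp(t)/230)
        xs=np.arange(-95,110,4);mid=[];wid=[]
        for x in xs:
            k=abs(t-o-x)<5;w=n[k];m0=np.median(w);hi=w[w>m0];lo=w[w<=m0];mid.append((hi.mean()+lo.mean())/2);wid.append(hi.mean()-lo.mean())
        p=np.polyfit(xs,mid,1);a+=np.degrees(np.arctan(p[0]))
    e=np.array([np.cos(np.radians(a)),np.sin(np.radians(a))]);nn=np.array([-e[1],e[0]])
    return e*o+nn*np.median(mid),a,np.ptp(t),xs,np.array(mid)-p[1],np.array(wid)
E
python3 - <<'E'
from h import *
z=np.load('top0.npz');im,d=z['im'],z['d'];I=camera_info('top')
print(im[212,428],im[244,315],im[234,388])
for n,box,h,a in [('top',(405,165,455,260),.007,-5),('low',(270,220,360,270),.047,-85)]:
    m=tanmask(im,box);C=outline(m,I,h);o,a,L,xs,mid,wid=sole_model(C,a);print(n,m.sum(),o,a,L);print(np.round(wid).astype(int));print(np.round(mid).astype(int))
# board
P=None
for r in regions_of('separator','top')[:0]:pass
h=cv2.cvtColor(im,cv2.COLOR_RGB2HSV)
print(h[234,388],h[234,340],h[234,410],h[290,388])
E
```

```text
[238 215 147] [238 220 154] [190 148 108]
top 1185 [ 521.42433208 -424.5730213 ] -5.655116550665411 228.88332036326602
[40 46 35 54 54 55 56 58 58 57 58 58 56 54 54 54 54 53 52 51 51 34 53 54
 54 53 51 38 56 57 58 59 61 66 67 47 73 75 76 79 79 79 53 79 77 75 72 70
 67 61 55 38]
[ 1  1 10  1  1  0  0  0  0  0  0  0  0 -1 -1 -1  0 -1 -1 -2 -2  7 -2 -3
 -2 -3 -4  7 -2 -3 -3 -3 -3 -3 -4  8 -4 -4 -3 -1 -1 -1 12 -1  0  0  0  0
  0  1  2  8]
low 1176 [418.7212984  -33.75973077] -83.9663100323591 226.04613344763393
[39 44 47 51 52 53 53 53 52 51 50 51 52 52 51 50 50 50 50 49 36 47 47 47
 47 49 50 50 50 50 52 56 58 61 63 65 67 71 74 74 74 74 74 73 72 70 67 64
 61 39 36 42]
[ 1  2  1  1  1  1  1  0  0  0  0  0  0  1  1  1  0  0 -1  0  6 -1 -1 -2
 -2 -2 -2 -2 -2 -3 -3 -3 -3 -3 -3 -2 -3 -2 -2 -1  0 -1 -1 -1  1  1  1  0
  0 11 10  1]
[ 15 110 190] [ 24  90 238] [ 15 154 151] [ 14 144 173]
```

```bash
python3 -m handwheel '0.3 0 1 0 0 0 0.2;0.5 -0.3 1 0 0 0 0.2;0.5 -1 1 0 0 0.5 0.2;0.5 -1 0.3 0 0 0.5 0.2;0.3 -1 0 0 0 0.5 0.2' 60
```

```text
time_s: 1.3
ee_pos: [0.3625, 0.4208, 0.3748]
tcp_rot: [-110.6, 89.7, -126.5]
ft_force: [1.8, 0.0, -0.6]
gripper_width: 0.8
```

```bash
python3 -m handwheel '0.3 -1 0.2 0 0 0.5 0.2;0.2 -1 0 0 0 0.5 0.2;0.2 -1 0 0 0 0.5 0.2;0.2 -1 0 0 0 0.5 0.2;0 -1 0 0 0 0.5 0.2'; python3 -m handwheel '0 -1 0 0 0 0.3 0.2;0 -1 0 0 0 0.3 0.2;0 -1 0 0 0 0.3 0.2;0 -1 0 0 0 0 0.2;0 0 0 0 0 0 0.2'
python3 - <<'E'
from h import *
s=get_state();print(np.round(s['joint_positions']))
I=camera_info('wrist');print(np.round(I['cam_to_world'],3));im,d=camera('wrist');save('w1',im);np.savez('w1.npz',im=im,d=d,T=I['cam_to_world'],K=I['K'])
E
```

```text
time_s: 1.8
ee_pos: [0.4068, 0.1755, 0.3855]
tcp_rot: [-54.5, 89.8, -54.9]
ft_force: [0.9, 0.4, -0.4]
gripper_width: 0.804
time_s: 2.3
ee_pos: [0.4044, -0.0308, 0.3871]
tcp_rot: [-37.9, 89.5, -33.2]
ft_force: [0.7, 0.8, 0.5]
gripper_width: 0.798
[-1.  3.  2. 99.  0. 78. 95.]
[[-0.082 -0.952 -0.295  0.332]
 [ 0.997 -0.08  -0.02  -0.036]
 [-0.005 -0.296  0.955  0.529]
 [ 0.     0.     0.     1.   ]]
```

View pics/w1.png

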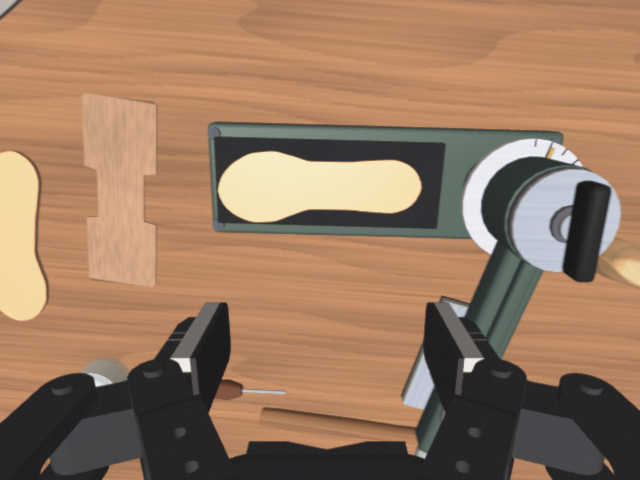

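The wrist view shows the bed sole at (320,187) with its toe left, the board at (120,190), and the loose sole partly visible at (20,235). The column knob is at (585,230) and the base at (210..560,125..237).

```bash
cat >> h.py <<'E'
def wi(f):
    z=np.load(f);return z['im'],z['d'],dict(K=z['K'],cam_to_world=z['T'])
def areafit(m,I,z,ang0,sc=3):
    P=onplane(np.argwhere(m)[:,::-1],I,z); return P
E
python3 - <<'E'
from h import *
im,d,I=wi('w1.npz')
m=tanmask(im,(210,130,430,230));print(m.sum())
C=outline(m,I,.047);print('minrect',cv2.minAreaRect(C.astype(np.float32)))
o,a,L,xs,mid,wid=sole_model(C,-85);print('low',o,a,L);print(np.round(wid).astype(int));print(np.round(mid,1))
# board: depth height map
P,u,v=pts('w',d,I);H=np.zeros(d.shape);H[v,u]=P[:,2]
print('bed z',np.median(H[215:222,300:400]),'sole',np.median(H[180:195,300:350]),'board',np.median(H[180:195,110:130]),'bench',np.median(H[260:290,250:350]))
h=cv2.cvtColor(im,cv2.COLOR_RGB2HSV);print(h[190,120],h[120,110],h[260,130],h[190,170],h[100,180])
cr=cv2.resize(im[80:300,60:180],None,fx=2.7,fy=2.7);cr2=cv2.resize(im[110:290,440:640],None,fx=2.7,fy=2.7);c=np.zeros((max(cr.shape[0],cr2.shape[0]),800,3),np.uint8);cr2=cr2[:,:470];c[:cr.shape[0],:cr.shape[1]]=cr;c[:cr2.shape[0],330:330+cr2.shape[1]]=cr2;save('c2',c)
E
```

```text
10384
minrect ((419.1435546875, -40.59698486328125), (79.28455352783203, 229.17056274414062), 9.02166748046875)
low [422.16696098 -32.26726093] -84.29057985264079 229.62289692585495
[40 50 48 56 58 59 59 58 58 57 57 57 56 55 55 54 54 54 53 53 53 53 53 53
 53 53 53 53 53 55 57 60 62 65 68 70 73 75 77 78 78 79 70 78 77 75 65 69
 59 60 50 48]
[ 3.7  1.1  4.   1.   1.   1.   0.9  0.9  0.7  0.5  0.5  0.2 -0.   0.
 -0.1 -0.3 -0.5 -0.6 -0.9 -1.2 -1.3 -1.4 -1.5 -1.5 -1.6 -1.7 -1.7 -1.8
 -2.  -2.1 -2.3 -2.5 -2.5 -2.4 -2.2 -2.  -1.9 -1.7 -1.3 -1.  -0.7 -0.3
  4.3  0.2  0.4  0.7  5.   1.1  5.1  1.6  5.2  2.2]
bed z 0.040263202238877305 sole 0.04722524143090914 board 0.004984586197673335 bench 0.00036312724862974655
[ 13  94 214] [ 13  95 213] [ 13  95 209] [ 12 119 186] [ 13 118 196]
```

View pics/c2.png

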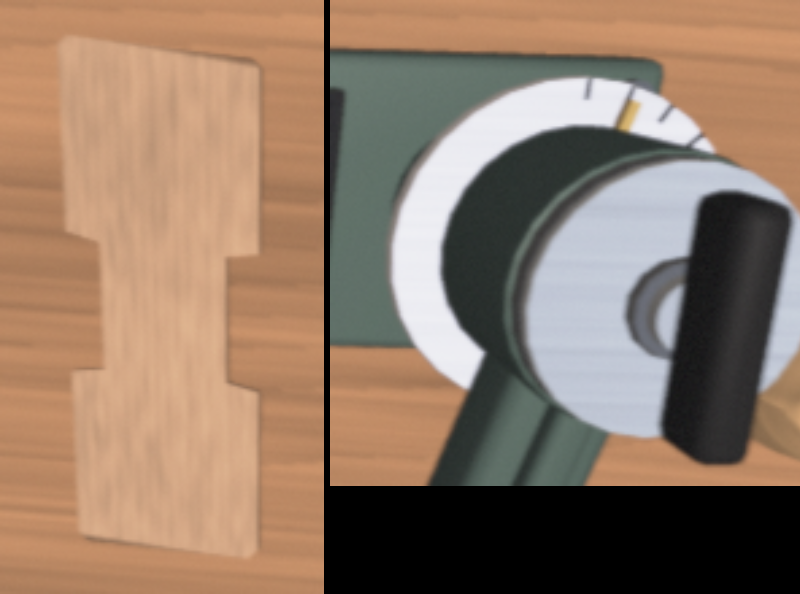

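```bash
cat >> h.py <<'E'
def frame(a):
    e=np.array([np.cos(np.radians(a)),np.sin(np.radians(a))]);return e,np.array([-e[1],e[0]])
def waist(C,a,o):
    for _ in range(8):
        e,n=frame(a);t=(C-o)@e;s=(C-o)@n;o=o+e*((t.min()+108+t.max()-122)/2);t=(C-o)@e;s=(C-o)@n
        k=(t>-25)&(t<15);p1=np.polyfit(t[k&(s>0)],s[k&(s>0)],1);p2=np.polyfit(t[k&(s<0)],s[k&(s<0)],1)
        sl=(p1[0]+p2[0])/2;a+=np.degrees(sl);o=o+n*(p1[1]+p2[1])/2
    return o,a,t.min(),t.max(),p1,p2
E
python3 - <<'E'
from h import *
im,d,I=wi('w1.npz')
m=tanmask(im,(210,130,430,230));C=outline(m,I,.047)
print(waist(C,-85,np.array([422,-32.])))
np.save('Clow.npy',C)
g=cv2.cvtColor(im,cv2.COLOR_RGB2GRAY)
# rubber: dark pixels in bed
k=((g<60)&(np.abs(im.max(2).astype(int)-im.min(2))<14)).astype(np.uint8);k[:, :205]=0;k[:,450:]=0;k[:125]=0;k[240:]=0
k=((k>0)|m).astype(np.uint8);k=cv2.morphologyEx(k,cv2.MORPH_CLOSE,np.ones((7,7)))
R=outline(k,I,.040);r=cv2.minAreaRect(R.astype(np.float32));print('rubber',r)
# angle via base corners: outline of green
# board
h=cv2.cvtColor(cv2.GaussianBlur(im,(5,5),0),cv2.COLOR_RGB2HSV)
b=((h[...,2]>202)&(h[...,1]<106)).astype(np.uint8);b[:,:70]=0;b[:,175:]=0;b[:85]=0;b[300:]=0
b=cv2.morphologyEx(b,cv2.MORPH_OPEN,np.ones((3,3)));b=cv2.morphologyEx(b,cv2.MORPH_CLOSE,np.ones((5,5)))
n,l,s,c=cv2.connectedComponentsWithStats(b);b=l==1+np.argmax(s[1:,4])
B=outline(b,I,.005);print('board',cv2.minAreaRect(B.astype(np.float32)),b.sum())
v=im.copy();v[cv2.dilate(b.astype(np.uint8),np.ones((3,3)))-b>0]=[255,0,0];v[cv2.dilate(k,np.ones((3,3)))-k>0]=[0,0,255];v[cv2.dilate(m.astype(np.uint8),np.ones((3,3)))-m>0]=[0,200,0];save('v1',v[:320])
E
```

```text
(array([420.84279175, -32.92516087]), np.float64(-85.51961369439124), np.float64(-107.81183197093145), np.float64(121.81183197093145), array([-4.49991395e-03,  2.63214196e+01]), array([ 4.49991395e-03, -2.63214196e+01]))
rubber ((419.700439453125, -29.470901489257812), (98.64042663574219, 257.2218017578125), 3.1701033115386963)
board ((463.16473388671875, -285.6751708984375), (84.96011352539062, 235.24432373046875), 87.56436157226562) 10190
```

View pics/v1.png

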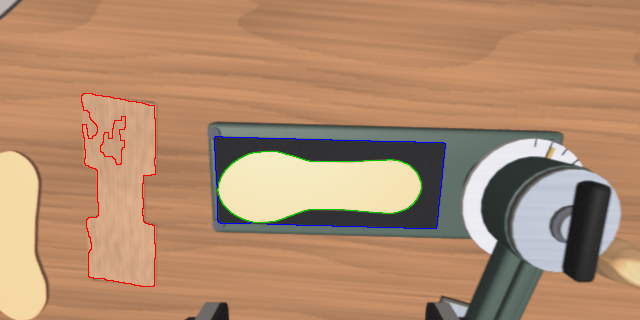

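```bash
python3 -m handwheel '0.3 -1 -0.3 0 0 0 0.2;0.3 -1 -0.3 0 0 0 0.2;0.3 -1 0 0 0 -0.4 0.2;0.2 -1 0 0 0 -0.4 0.2;0.1 -1 0 0 0 -0.4 0.2'; python3 -m handwheel '0.2 -0.4 0 0 0 0 0.2;0 0 0 0 0 0 0.2;0 0 0 0 0 0 0.2;0 0 0 0 0 0 0.2;0 0 0 0 0 0 0.2'
cat >> h.py <<'E'
from scipy.spatial.transform import Rotation as Ro
def tool():
    s=get_state();R=Ro.from_euler('xyz',s['tcp_rot'],degrees=True).as_matrix()
    y=R[:,1];x=R[:,0];return s,np.degrees(np.arctan2(y[1],y[0])),x
def report():
    s,a,x=tool();print('t',s['time_s'],'pos',np.round(s['ee_pos']*1000 if hasattr(s['ee_pos'],'shape') else np.array(s['ee_pos'])*1000,1),'jaw',round(a,2),'xaxis',np.round(x,3),'F',np.round(s['ft_force'],1),'w',s['gripper_width'],'J7',round(s['joint_positions'][6]),'J',np.round(s['joint_positions']))
def grab(n):
    I=camera_info('wrist');im,d=camera('wrist');save(n,im);np.savez(n+'.npz',im=im,d=d,T=I['cam_to_world'],K=I['K']);return im,d,I
E
python3 - <<'E'
from h import *
report();grab('w2')
E
```

```text
time_s: 2.85
ee_pos: [0.4673, -0.2619, 0.3593]
tcp_rot: [10.4, 89.2, 9.2]
ft_force: [0.9, -0.2, 0.6]
gripper_width: 0.798
time_s: 3.35
ee_pos: [0.4794, -0.2827, 0.3573]
tcp_rot: [18.0, 89.3, 16.7]
ft_force: [-0.1, 0.5, -0.7]
gripper_width: 0.805
t 3.35 pos [ 479.4 -282.7  357.3] jaw 88.77 xaxis [ 0.012  0.004 -1.   ] F [-0.1  0.5 -0.7] w 0.8046108898017236 J7 122 J [ 19.  18.  13.  84.  -5.  78. 122.]
```

View pics/w2.png

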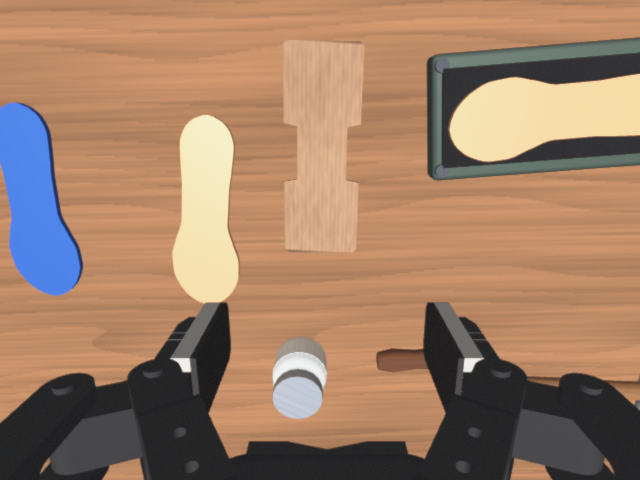

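Wrist view: the tan sole (205,210) has its toe down in the image, which is away from the robot, so it is the one to use. The blue one at (45,200) is the look-alike. The board is at (322,145).

```bash
cat > fitreg.py <<'E'
from h import *
from scipy.spatial import cKDTree
def reg(A,B,a0):
    "rigid transform taking outline A onto B (both dense). rotation start a0 deg"
    def dens(C): 
        C=np.vstack([C,C[:1]]);o=[]
        for p,q in zip(C[:-1],C[1:]): o+= [p+(q-p)*t for t in np.linspace(0,1,6)[:-1]]
        return np.array(o)
    A=dens(A);B=dens(B);T=cKDTree(B);R=Ro.from_euler('z',a0,degrees=True).as_matrix()[:2,:2];t=B.mean(0)-R@A.mean(0)
    for _ in range(200):
        Q=A@R.T+t;dd,i=T.query(Q);Bm=B[i];a,b=A.mean(0),Bm.mean(0);U,S,V=np.linalg.svd((A-a).T@(Bm-b));D=np.diag([1,np.linalg.det(V.T@U.T)]);R=V.T@D@U.T;t=b-R@a
    return np.degrees(np.arctan2(R[1,0],R[0,0])),R,t,dd.mean()
E
python3 - <<'E'
from fitreg import *
im,d,I=wi('w2.npz')
m=tanmask(im,(160,100,250,310));C=outline(m,I,.007);np.save('Ctop.npy',C)
o,a,*r=waist(C,-5.6,np.array([521,-424.]));print('sole_top',o,a,r)
L=np.load('Clow.npy')
for a0 in (-80,):
    g,R,t,e=reg(C,L,a0);print('reg rot',g,'maps origin->',R@o+t,'err',e)
h=cv2.cvtColor(cv2.GaussianBlur(im,(5,5),0),cv2.COLOR_RGB2HSV);print(h[145,322],h[145,270])
b=((h[...,2]>198)&(h[...,1]<106)).astype(np.uint8);b[:,:260]=0;b[:,390:]=0;b[:25]=0;b[265:]=0
b=cv2.morphologyEx(b,cv2.MORPH_OPEN,np.ones((5,5)));b=cv2.morphologyEx(b,cv2.MORPH_CLOSE,np.ones((7,7)))
n,l,s,c=cv2.connectedComponentsWithStats(b);b=(l==1+np.argmax(s[1:,4])).astype(np.uint8)
B=outline(b,I,.005);print('board',cv2.minAreaRect(B.astype(np.float32)),b.sum())
e,n=frame(-2.3)
for bb in [B]:
    c=np.array([463.2,-285.7]);t=(bb-c)@e;s=(bb-c)@n;k=abs(t)<22;hi=s[k&(s>0)];lo=s[k&(s<0)];print('bridge',np.median(hi),np.median(lo),'t',t.min(),t.max())
v=im.copy();v[cv2.dilate(b,np.ones((3,3)))-b>0]=[255,0,0];v[cv2.dilate(m.astype(np.uint8),np.ones((3,3)))-m>0]=[0,0,255];save('v2',v[:320])
E
```

```text
sole_top [ 523.16493113 -431.8429115 ] -10.355944560746186 [np.float64(-108.35872043487457), np.float64(122.35872043487453), array([ 0.03835232, 33.09990518]), array([ -0.05390637, -33.33722221])]
reg rot -77.4572683031134 maps origin-> [420.8322259 -30.2685109] err 6.992673834157975
[ 13  93 217] [ 12 118 183]
board ((462.63201904296875, -286.4532165527344), (86.12167358398438, 235.3567657470703), 87.77401733398438) 14391
bridge 26.620498169652443 -28.533204797112525 t -118.19522938493749 117.14114009890433
```

View pics/v2.png

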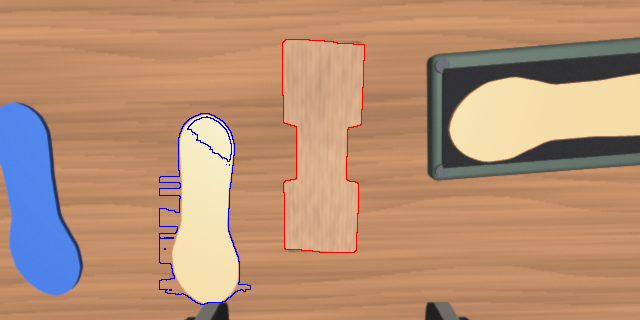

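```bash
python3 - <<'E'
from fitreg import *
im,d,I=wi('w2.npz');h=cv2.cvtColor(cv2.GaussianBlur(im,(3,3),0),cv2.COLOR_RGB2HSV)
print(h[150,205],h[270,205],h[270,165],h[120,220],h[187,165])
m=((h[...,0]>15)&(h[...,2]>210)).astype(np.uint8);m[:,:165]=0;m[:,250:]=0;m[:100]=0;m[312:]=0
m=cv2.morphologyEx(m,cv2.MORPH_OPEN,np.ones((5,5)));n,l,s,c=cv2.connectedComponentsWithStats(m);m=(l==1+np.argmax(s[1:,4])).astype(np.uint8)
C=outline(m,I,.007);np.save('Ctop.npy',C)
o,a,*r=waist(C,-5.6,np.array([521,-424.]));print('sole_top',o,a,r)
L=np.load('Clow.npy');g,R,t,e=reg(C,L,-80);print('reg rot',g,'maps origin->',R@o+t,'err',e)
v=im.copy();v[cv2.dilate(m,np.ones((3,3)))-m>0]=[0,0,255];save('v3',v[90:320,150:260].repeat(2,0).repeat(2,1))
E
```

```text
[ 24  51 246] [ 21  74 246] [ 13 118 183] [ 15  94 190] [ 13 119 189]
sole_top [ 523.49477625 -425.43482649] -7.814996107859623 [np.float64(-106.69240814062123), np.float64(120.69240814062118), array([6.54357856e-04, 2.64235489e+01]), array([-6.54357856e-04, -2.64235489e+01])]
reg rot -78.39668618489516 maps origin-> [421.17108621 -31.96286172] err 0.48936525477538634
```

View pics/v3.png

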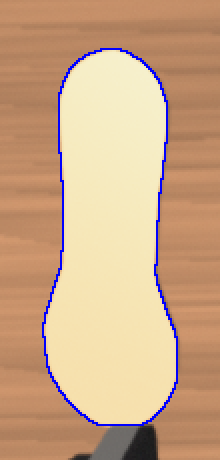

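```bash
python3 -m handwheel '-0.3 -0.07 -1 0 0.1 -0.15 0.2;0 0 -1 0 0 0 0.2;0 0 -1 0 0 0 0.2;0 0 -1 0 0 0 0.2;0 0 -0.7 0 0 0 0.2'; python3 - <<'E'
from h import *
report();grab('w3')
E
```

```text
time_s: 3.9
ee_pos: [0.4687, -0.2825, 0.1265]
tcp_rot: [-10.1, 88.8, -11.8]
ft_force: [0.3, -0.5, -0.8]
gripper_width: 0.801
t 3.9 pos [ 468.7 -282.5  126.5] jaw 88.31 xaxis [ 0.021 -0.004 -1.   ] F [ 0.3 -0.5 -0.8] w 0.8012489012937071 J7 125 J [ 21.  28.  11. 107.  -8.  44. 125.]
```

View pics/w3.png

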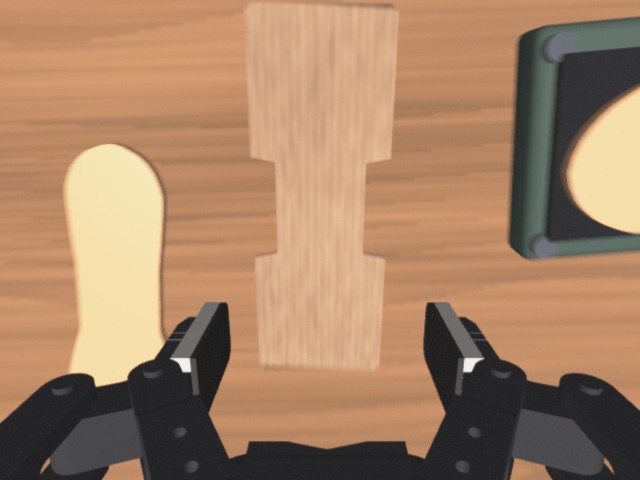

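```bash
python3 - <<'E'
from h import *
im,d,I=wi('w3.npz')
P,u,v=pts('w',d,I);s,a,x=tool();T=np.array(I['cam_to_world'])
tcp=np.array(s['ee_pos'])
f=(P-tcp)@x*1000
lat=(P-tcp)@np.array([np.cos(np.radians(a)),np.sin(np.radians(a)),0])*1000
for lo,hi in((150,235),(420,500)):
    k=(u>lo)&(u<hi)&(v>295)&(v<420)&(f<40)
    print('max forward',np.sort(f[k])[-5:],'lat of front',lat[k][np.argsort(f[k])[-5:]],u[k][np.argsort(f[k])[-5:]],v[k][np.argsort(f[k])[-5:]])
E
python3 -m handwheel '-0.12 -0.08 -0.6 0 0.15 -0.1 0.2;0 0 -0.5 0 0.1 0 0.2;0 0 -0.4 0 0 0 0.2;0 0 0 0 0 0 0.2;0 0 0 0 0 0 0.2'; python3 -c "
from h import *
report()"
```

```text
max forward [-11.87549314 -11.72818145 -11.70591321 -11.59656372 -10.95918697] lat of front [-35.75506302 -35.81384718 -35.87347576 -35.88537764 -36.07092285] [229 230 230 228 229] [324 338 340 313 327]
max forward [-11.94081311 -11.8780372  -11.87450477 -11.84998254 -11.63302883] lat of front [32.76851681 32.84031376 32.68279453 32.76795962 32.819795  ] [425 423 423 423 425] [315 344 338 341 314]
time_s: 4.45
ee_pos: [0.4632, -0.2821, 0.0489]
tcp_rot: [-176.1, 89.5, -178.1]
ft_force: [0.2, 0.7, -0.4]
gripper_width: 0.799
t 4.45 pos [ 463.2 -282.1   48.9] jaw 88.01 xaxis [-0.009 -0.    -1.   ] F [ 0.2  0.7 -0.4] w 0.799449527630296 J7 126 J [ 22.  35.  10. 111.  -9.  36. 126.]
```

```bash
python3 -m handwheel '0 -0.1 -0.4 0 -0.08 0 0.25;0 0 -0.3 0 0 0 0.25;0 0 -0.1 0 0 0 0.25;0 0 0 0 0 0 0.25;0 0 0 0 0 0 0.25'; python3 - <<'E'
from h import *
report();im,d,I=grab('w4')
P,u,v=pts('w',d,I);H=np.full(d.shape,np.nan);H[v,u]=P[:,2]*1000
for lo,hi in((150,260),(400,500)):
    k=(u>lo)&(u<hi)&(v>280)&(v<420);q=P[k]; 
    import collections
sub=im[250:450,100:560];save('w4c',sub)
E
```

```text
time_s: 4.95
ee_pos: [0.4688, -0.2888, 0.0168]
tcp_rot: [-25.1, 89.3, -27.0]
ft_force: [0.9, 0.1, 0.4]
gripper_width: 0.751
t 4.95 pos [ 468.8 -288.8   16.8] jaw 88.13 xaxis [ 0.011 -0.006 -1.   ] F [0.9 0.1 0.4] w 0.7505332027385845 J7 127 J [ 24.  38.   8. 112. -10.  30. 127.]
```

View pics/w4.png

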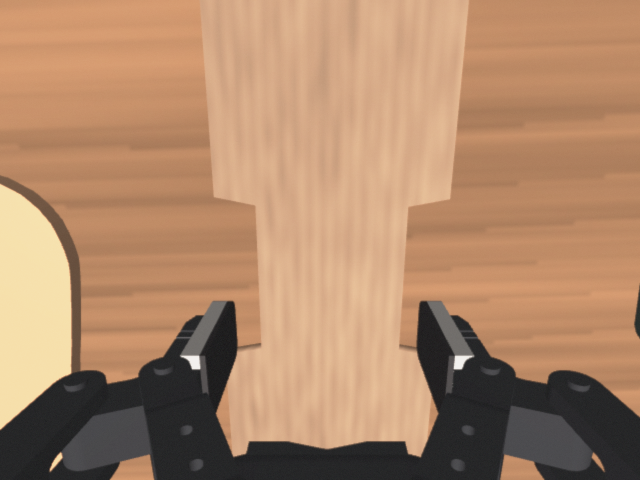

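```bash
python3 -m handwheel '-0.14 0.05 -0.1 0 0.08 0 0.25;0 0 -0.05 0 0 0 0.25;0 0 0 0 0 0 0.25;0 0 0 0 0 0 0.25;0 0 0 0 0 0 0.25'; python3 -c "
from h import *
report()"
```

```text
time_s: 5.5
ee_pos: [0.462, -0.2863, 0.0105]
tcp_rot: [-55.7, 89.5, -57.5]
ft_force: [0.1, 0.2, 0.0]
gripper_width: 0.752
t 5.5 pos [ 462.  -286.3   10.5] jaw 88.15 xaxis [ 0.004 -0.007 -1.   ] F [0.1 0.2 0. ] w 0.7523603843209316 J7 127 J [ 24.  38.   8. 113. -10.  29. 127.]
```

Good. Lower by small steps, watching the force.

```bash
python3 -m handwheel '0 0 -0.1 0 0 0 0.25;0 0 -0.1 0 0 0 0.25;0 0 0 0 0 0 0.25;0 0 0 0 0 0 0.25;0 0 0 0 0 0 0.25'; python3 - <<'E'
from h import *
report();im,d,I=grab('w5')
E
```

```text
time_s: 6.0
ee_pos: [0.4619, -0.2863, -0.0008]
tcp_rot: [-57.8, 89.6, -59.6]
ft_force: [-0.2, -0.3, 0.3]
gripper_width: 0.749
t 6.0 pos [ 461.9 -286.3   -0.8] jaw 88.15 xaxis [ 0.004 -0.007 -1.   ] F [-0.2 -0.3  0.3] w 0.7494384891716656 J7 128 J [ 24.  39.   8. 113. -10.  28. 128.]
```

View pics/w5.png

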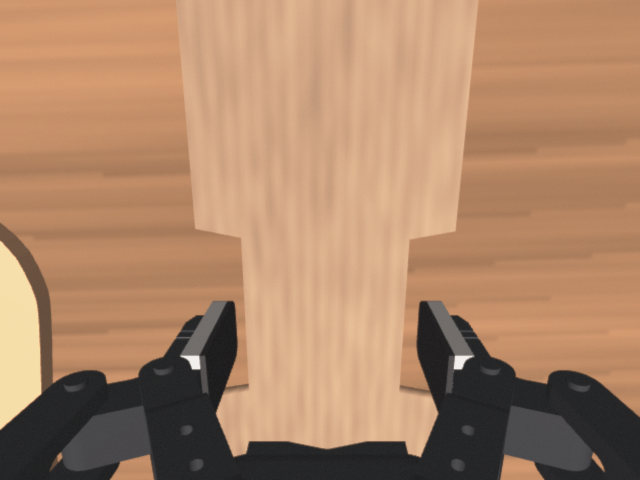

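```bash
python3 - <<'E'
from h import *
im,d,I=wi('w5.npz')
# notch corners: inner corners
c=onplane([[241,238],[248,390],[409,240],[400,387]],I,.005);print('notch corners',np.round(c,1),'mid',c.mean(0))
K=np.array(I['K']);T=I['cam_to_world']
def p3(u,v):
    dd=d[v,u];return np.round((T[:3,:3]@np.array([(u-K[0,2])/K[0,0]*dd,-(v-K[1,2])/K[1,1]*dd,-dd])+T[:3,3])*1000,1)
for u,v in [(233,306),(234,330),(233,345),(212,305),(205,365),(212,390),(420,306),(421,330),(422,345),(440,305),(458,365)]: print(u,v,im[v,u],p3(u,v))
E
```

```text
notch corners [[ 431.4 -313.7]
 [ 490.9 -316.5]
 [ 433.8 -257.8]
 [ 491.1 -259.8]] mid [ 461.80465291 -286.9324239 ]
233 306 [31 30 31] [ 454.5 -317.9    8.4]
234 330 [28 25 27] [ 462.8 -318.    10. ]
233 345 [29 28 29] [ 467.7 -318.5   11.6]
212 305 [113 109 106] [ 451.9 -323.7   12.7]
205 365 [80 76 75] [ 454.2 -317.7   43.7]
212 390 [28 29 29] [ 465.  -318.1   39.6]
420 306 [44 40 38] [ 456.3 -254.2    8.7]
421 330 [33 32 32] [ 463.7 -254.2   11.8]
422 345 [35 33 34] [ 467.8 -254.3   14.5]
440 305 [115 111 107] [ 454.5 -248.3   12. ]
458 365 [242 239 236] [ 455.9 -251.4   44.1]
```

```bash
python3 -m handwheel '0 0 -0.06 0 0 0 0.25;0 0 -0.05 0 0 0 0.25;0 0 0 0 0 0 0.25;0 0 0 0 0 0 0.25;0 0 0 0 0 0 0.25'; python3 - <<'E'
from h import *
report();im,d,I=grab('w6');K=np.array(I['K']);T=I['cam_to_world']
def p3(u,v):
    dd=d[v,u];return np.round((T[:3,:3]@np.array([(u-K[0,2])/K[0,0]*dd,-(v-K[1,2])/K[1,1]*dd,-dd])+T[:3,3])*1000,1)
for u in (234,420):print([p3(u,v)[2] for v in range(298,320,2)])
E
```

```text
time_s: 6.55
ee_pos: [0.4622, -0.2865, -0.0057]
tcp_rot: [-52.0, 89.5, -53.8]
ft_force: [-0.1, 0.9, 1.2]
gripper_width: 0.752
t 6.55 pos [ 462.2 -286.5   -5.7] jaw 88.15 xaxis [ 0.005 -0.007 -1.   ] F [-0.1  0.9  1.2] w 0.7523303092688093 J7 128 J [ 24.  39.   8. 114. -11.  27. 128.]
[np.float64(0.0), np.float64(0.5), np.float64(-0.3), np.float64(2.0), np.float64(1.0), np.float64(2.0), np.float64(1.6), np.float64(1.8), np.float64(2.7), np.float64(2.3), np.float64(3.5)]
[np.float64(0.1), np.float64(1.0), np.float64(3.2), np.float64(3.0), np.float64(2.4), np.float64(3.0), np.float64(2.9), np.float64(2.7), np.float64(3.3), np.float64(4.6), np.float64(3.9)]
```

```bash
python3 -m handwheel '0 0 0.02 0 0 0 0.4;0 0 0 0 0 0 0.5;0 0 0 0 0 0 0.5;0 0 0 0 0 0 0.5;0 0 0 0 0 0 0.5' 40; python3 - <<'E'
from h import *
report()
E
```

```text
time_s: 7.1
ee_pos: [0.4631, -0.2834, -0.0035]
tcp_rot: [-27.3, 89.6, -29.1]
ft_force: [0.0, -0.2, 4.5]
gripper_width: 0.636
t 7.1 pos [ 463.1 -283.4   -3.5] jaw 88.28 xaxis [ 0.006 -0.003 -1.   ] F [ 0.  -0.2  4.5] w 0.6355138249505949 J7 128 J [ 24.  39.   8. 114. -11.  28. 128.]
```

```bash
python3 -m handwheel '0 0 0.2 0 0 0 0.5;0 0 0.5 0 0 0 0.5;0 0 0.8 0 0 0 0.5;0 0 0.8 0 0 0 0.5;0 0 0.3 0 0 0 0.5'; python3 - <<'E'
from h import *
report();grab('w7');im,d=camera('side');save('s7',im[200:480,150:500])
E
```

```text
time_s: 7.6
ee_pos: [0.4597, -0.2829, 0.1294]
tcp_rot: [-160.8, 89.9, -162.7]
ft_force: [0.2, -0.9, 0.2]
gripper_width: 0.637
t 7.6 pos [ 459.7 -282.9  129.4] jaw 88.17 xaxis [-0.002 -0.001 -1.   ] F [ 0.2 -0.9  0.2] w 0.6370615621232457 J7 125 J [ 21.  28.  12. 107.  -8.  46. 125.]
```

View pics/w7.png

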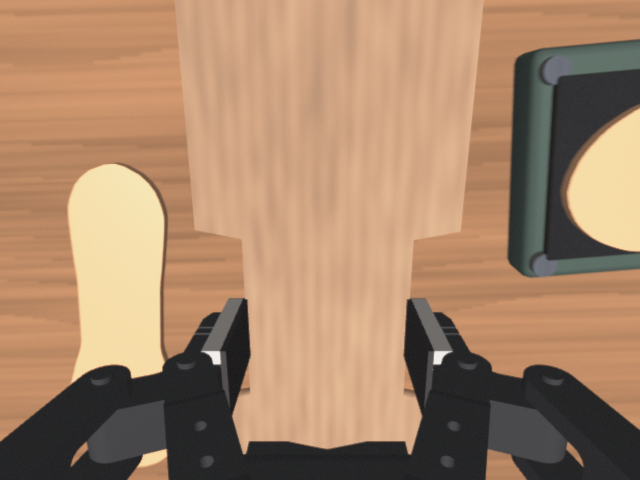

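View pics/s7.png

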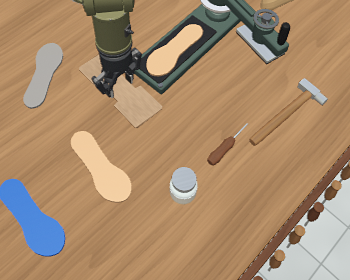

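The board is held level: notch corners at (242,238), (249,390), (413,239) and (406,390). Next I work out its offset from the TCP.

```bash
python3 - <<'E'
from h import *
im,d,I=wi('w7.npz');save('c7',cv2.resize(im[215:410,180:480],None,fx=2.5,fy=2.5))
P,u,v=pts('w',d,I);k=(u>270)&(u<390)&(v<420);print('board z',np.median(P[k,2]));A=np.c_[P[k,:2],np.ones(k.sum())];print(np.linalg.lstsq(A,P[k,2],rcond=None)[0])
# edge of bridge and of wide part by color: use board mask
zb=np.median(P[k,2])
c=onplane([[242,238],[413,239],[249,391],[406,390]],I,zb);print(np.round(c,1),c.mean(0))
# edges at rows 20..220
m=(abs(P[:,2]-zb)<.006);H=np.zeros(d.shape,bool);H[v[m],u[m]]=1
L=[];R=[]
for r in range(10,220,4):
    cs=np.nonzero(H[r])[0];L.append([cs.min(),r]);R.append([cs.max(),r])
for E in(L,R):
    q=onplane(E,I,zb);print('edge yaw',np.degrees(np.polyfit(q[:,0],q[:,1],1)[0]),'y at x0',np.polyval(np.polyfit(q[:,0],q[:,1],1),459.7),q[[0,-1]])
E
```

```text
board z 0.1385409081905727
[-0.00502731  0.0046037   0.14197273]
[[ 428.3 -309.3]
 [ 430.4 -253.7]
 [ 486.4 -312. ]
 [ 487.9 -254.8]] [ 458.23169126 -282.46027959]
edge yaw -1.9851531851314839 y at x0 -325.5439482877936 [[ 360.96879013 -322.20933029]
 [ 421.06970059 -324.13725016]]
edge yaw -2.2402107419819703 y at x0 -239.99637825667773 [[ 363.70844213 -236.13251713]
 [ 423.8125935  -238.53194222]]
```

View pics/c7.png

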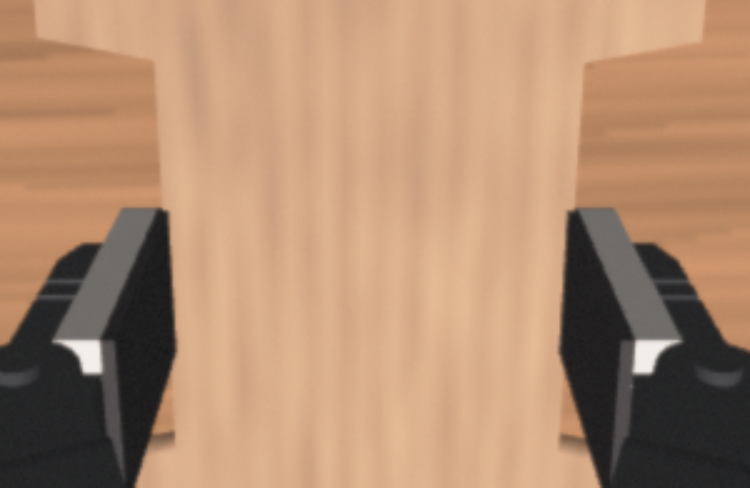

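```bash
python3 -m handwheel '0 0.3 0.3 0 0 -1 0.5;0 0.3 0.2 0 0 -1 0.5;0 0.4 0 0 0 -1 0.5;0 0.4 0 0 0 -1 0.5;0 0.4 0 0 0 -1 0.5'; python3 -m handwheel '-0.1 0.4 0 0 0 -1 0.5;-0.1 0.4 0 0 0 -1 0.5;-0.1 0.4 0 0 0 -1 0.5;-0.1 0.4 0 0 0 -1 0.5;-0.1 0.4 0 0 0 -1 0.5';python3 -c "
from h import *
report()"
```

```text
time_s: 8.2
ee_pos: [0.4564, -0.193, 0.1508]
tcp_rot: [-157.9, 89.6, 168.9]
ft_force: [-0.5, 0.3, -0.6]
gripper_width: 0.631
time_s: 8.7
ee_pos: [0.4271, -0.0882, 0.1457]
tcp_rot: [-140.6, 89.2, 154.8]
ft_force: [-0.4, 1.0, -1.2]
gripper_width: 0.635
t 8.7 pos [427.1 -88.2 145.7] jaw 25.42 xaxis [-0.013  0.006 -1.   ] F [-0.4  1.  -1.2] w 0.6345140323520587 J7 52 J [-14.  21.  30. 120. -16.  44.  52.]
```

```bash
python3 -m handwheel '-0.05 0.4 -0.3 -0.06 -0.1 -1 0.5;-0.05 0.3 -0.3 0 0 -1 0.5;0 0.2 -0.2 0 0 -0.8 0.5;0 0 0 0 0 0 0.5;0 0 0 0 0 0 0.5';python3 -c "
from h import *
report()"
```

```text
time_s: 9.2
ee_pos: [0.4176, -0.0391, 0.1012]
tcp_rot: [-94.4, 89.4, -176.3]
ft_force: [0.3, 0.4, -0.9]
gripper_width: 0.636
t 9.2 pos [417.6 -39.1 101.2] jaw 8.11 xaxis [-0.01  -0.001 -1.   ] F [ 0.3  0.4 -0.9] w 0.636032852709229 J7 36 J [-21.  25.  33. 125. -23.  36.  36.]
```

```bash
python3 -m handwheel '0.07 0.09 -0.3 0 -0.09 -0.5 0.5;0 0 -0.3 0 0 -0.05 0.5;0 0 -0.1 0 0 0 0.5;0 0 0 0 0 0 0.5;0 0 0 0 0 0 0.5';python3 -c "
from h import *
report()"
```

```text
time_s: 9.7
ee_pos: [0.4226, -0.0383, 0.0669]
tcp_rot: [46.4, 89.8, -38.6]
ft_force: [0.9, 0.9, -0.8]
gripper_width: 0.636
t 9.7 pos [422.6 -38.3  66.9] jaw 4.98 xaxis [ 0.002 -0.002 -1.   ] F [ 0.9  0.9 -0.8] w 0.6363288925233114 J7 37 J [-19.  28.  29. 128. -28.  30.  37.]
```

```bash
python3 -m handwheel '-0.03 0.08 -0.15 0.02 0 -0.05 0.5;0 0 -0.15 0 0 0 0.5;0 0 0 0 0 0 0.5;0 0 0 0 0 0 0.5;0 0 0 0 0 0 0.5';python3 - <<'E'
from h import *
report();im,d=camera('top');save('t10',cv2.resize(im[200:290,210:380],None,fx=4,fy=4,interpolation=cv2.INTER_CUBIC));np.savez('t10.npz',im=im,d=d)
im,d=camera('side');save('s10',cv2.resize(im[150:320,250:450],None,fx=3,fy=3))
E
```

```text
time_s: 10.2
ee_pos: [0.4217, -0.0343, 0.0519]
tcp_rot: [93.6, 89.7, 8.3]
ft_force: [-0.6, 0.2, 0.1]
gripper_width: 0.635
t 10.2 pos [421.7 -34.3  51.9] jaw 4.7 xaxis [ 0.005  0.001 -1.   ] F [-0.6  0.2  0.1] w 0.6350898579048123 J7 38 J [-17.  30.  27. 129. -30.  27.  38.]
```

View pics/s10.png

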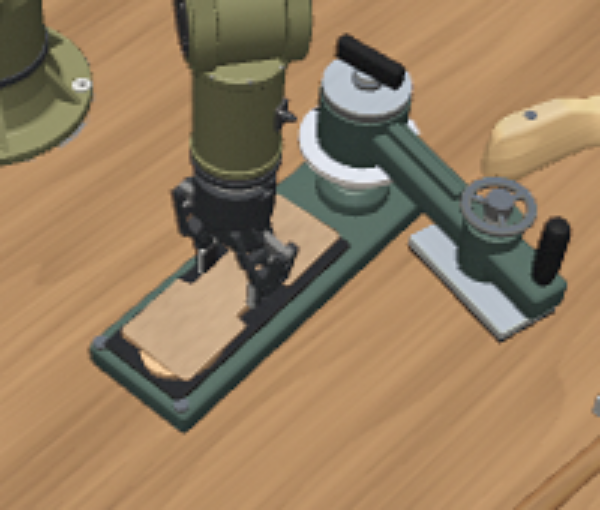

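View pics/t10.png

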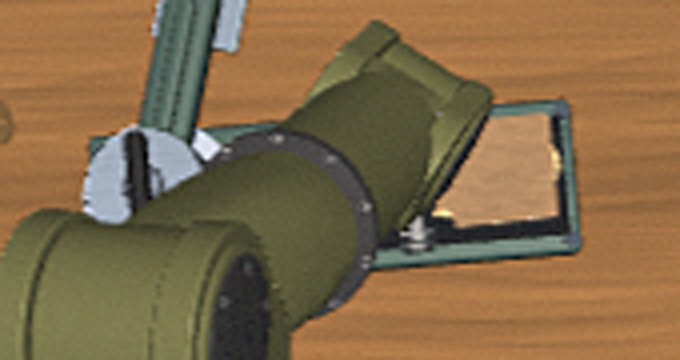

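```bash
python3 -m handwheel '0 0 -0.1 0 0.03 0 0.5;0 0 -0.05 0 0 0 0.5;0 0 0 0 0 0 0.5;0 0 0 0 0 0 0.5;0 0 0 0 0 0 0.5';python3 -c "
from h import *
report()"
```

```text
time_s: 10.8
ee_pos: [0.422, -0.0344, 0.044]
tcp_rot: [100.5, 89.9, 15.2]
ft_force: [-0.6, 0.2, -0.7]
gripper_width: 0.637
t 10.8 pos [422.  -34.4  44. ] jaw 4.71 xaxis [ 0.002  0.    -1.   ] F [-0.6  0.2 -0.7] w 0.6366998023937155 J7 39 J [-17.  31.  26. 129. -31.  26.  39.]
```

```bash
python3 -m handwheel '-0.015 0 -0.03 0 0 0 0.5;0 0 0 0 0 0 0.5;0 0 0 0 0 0 0.36;0 0 0 0 0 0 0.25;0 0 0 0 0 0 0.2';python3 - <<'E'
from h import *
report();grab('w11')
E
```

```text
time_s: 11.3
ee_pos: [0.4222, -0.0344, 0.0438]
tcp_rot: [101.0, 89.7, 15.7]
ft_force: [-0.6, 0.3, 0.4]
gripper_width: 0.796
t 11.3 pos [422.2 -34.4  43.8] jaw 4.7 xaxis [ 0.005  0.001 -1.   ] F [-0.6  0.3  0.4] w 0.7958763597114469 J7 39 J [-16.  31.  26. 129. -31.  26.  39.]
```

View pics/w11.png

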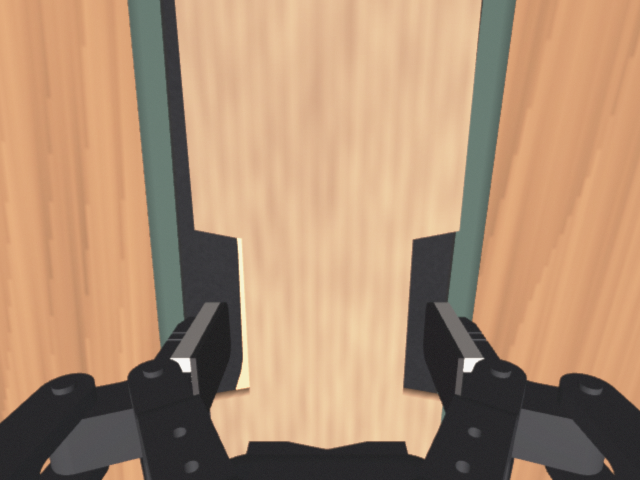

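```bash
python3 - <<'E'
from h import *
im,d,I=wi('w11.npz');save('c11',cv2.resize(im[220:400,180:480],None,fx=2.6,fy=2.6))
for r in (250,280,310,340,370): print(r,''.join('%4d'%x for x in im[r,232:256,2]))
print(im[280,232:256])
E
```

```text
250   62  58  61  62  59  85 177 212 216 214 168 155 153 155 156 155 156 156 154 152 152 150 146 145
280   60  60  60  59  59  59  72 133 200 211 210 195 162 154 154 155 156 158 159 162 160 161 158 157
310   59  59  59  63  61  60  60  61  89 188 204 204 200 174 153 153 152 154 155 157 159 160 158 158
340   58  60  58  61  60  62  59  60  60  79 155 191 200 199 194 162 154 153 155 157 158 159 159 158
370   61  61  60  62  60  59  59  57  76 148 188 196 197 196 195 194 176 155 151 151 153 153 154 158
[[ 58  56  60]
 [ 58  57  60]
 [ 57  56  60]
 [ 57  57  59]
 [ 57  56  59]
 [ 58  57  59]
 [ 88  78  72]
 [202 168 133]
 [247 238 200]
 [247 243 211]
 [247 243 210]
 [247 236 195]
 [238 205 162]
 [231 192 154]
 [232 193 154]
 [233 195 155]
 [233 196 156]
 [235 197 158]
 [235 199 159]
 [236 202 162]
 [236 201 160]
 [236 202 161]
 [235 198 158]
 [235 198 157]]
```

View pics/c11.png

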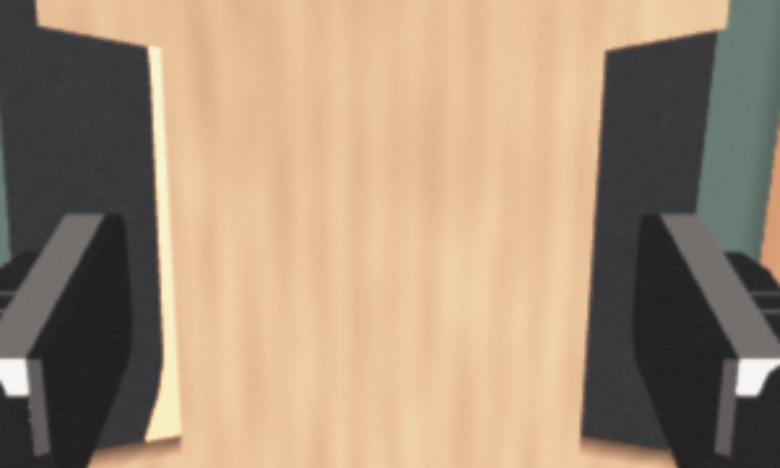

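```bash
python3 - <<'E'
from h import *
im,d,I=wi('w11.npz')
P,u,v=pts('w',d,I);k=(u>270)&(u<390)&(v>50)&(v<300);print('z board',np.median(P[k,2]))
e,n=frame(-85.3)  # n = dir of +x approx
S=onplane([[237.3,250],[239,280],[240.7,310],[242,340]],I,.047);Bl=onplane([[242,250],[244,280],[245.3,310],[247,340]],I,.052)
g=im[...,0].astype(int)
br=[]
for r in(250,280,310,340):
    row=g[r,395:420];c=395+np.nonzero(row<150)[0][0];br.append([c-.5,r])
Br=onplane(br,I,.052)
o=np.array([420.8,-33]);print('sole left n',np.round((S-o)@n,2),'t',(S-o)@e);print('board left',np.round((Bl-o)@n,2),'right',np.round((Br-o)@n,2))
for Q in(S,Bl,Br):print('yaw',np.degrees(np.arctan2(*(Q[0]-Q[-1])[::-1])), np.degrees(np.polyfit((Q-o)@e,(Q-o)@n,1)[0])-85.3)
E
```

```text
z board 0.05213557668637822
sole left n [-27.16 -27.23 -27.29 -27.51] t [-24.99602435 -13.96514447  -2.44958244   9.58276815]
board left [-24.56 -24.48 -24.65 -24.68] right [31.37 31.29 31.22 31.14]
yaw 94.12822883878772 -85.8507537923978
yaw 94.48834798842479 -85.5774944091482
yaw 94.30785502513744 -85.69215109810678
```

```bash
python3 - <<'E'
from h import *
im,d,I=wi('w11.npz');e,n=frame(-85.6);o=np.array([420.8,-33])
c=onplane([[241,238.5],[413.5,239.5],[249.5,387.5],[403.5,387]],I,.052);print(np.round((c-o)@e,1),((c-o)@e).mean(),((c-o)@n).mean())
# sole edge flare
for r in range(340,388,4):
    row=im[r,225:256,2];j=np.nonzero(row>130)[0][0];q=onplane([[225+j-.3,r]],I,.047);print(r,np.round((q-o)@e,1),np.round((q-o)@n,1))
C=np.load('Clow.npy');t=(C-o)@e;s=(C-o)@n
k=(s<0)&(t>5)&(t<40);i=np.argsort(t[k]);print(np.round(np.c_[t[k],s[k]][i],1).tolist())
E
```

```text
[-30.5 -30.3  26.3  26.1] -2.115015610276979 3.433004059373167
340 [9.7] [-27.6]
344 [11.4] [-27.3]
348 [13.] [-27.4]
352 [14.7] [-27.5]
356 [16.4] [-27.5]
360 [18.1] [-27.6]
364 [19.8] [-28.1]
368 [21.5] [-28.2]
372 [23.2] [-28.6]
376 [24.9] [-29.1]
380 [26.6] [-29.9]
384 [28.4] [-30.4]
[[5.6, -26.2], [6.8, -26.2], [7.9, -26.2], [9.0, -26.2], [10.1, -26.2], [11.2, -26.2], [12.3, -26.2], [13.5, -26.2], [14.6, -26.2], [15.7, -26.2], [16.8, -26.2], [17.9, -26.2], [19.0, -27.3], [20.1, -27.3], [21.3, -27.3], [22.4, -27.2], [23.5, -28.3], [24.6, -28.3], [25.7, -28.3], [26.8, -29.4], [27.9, -29.4], [29.0, -29.4], [30.1, -30.5], [31.2, -30.5], [32.4, -30.5], [33.4, -31.6], [34.6, -31.6], [35.7, -31.6], [36.8, -32.7], [37.9, -32.7], [39.0, -32.7]]
```

The board sits about 3.4 mm too far in +x (the sole edge shows at column 240) and about 1.5 mm towards the column. I'll regrip, lift slightly, shift and release.

```bash
python3 -m handwheel '0 0 0 0 0 0 0.4;0 0 0 0 0 0 0.5;0 0 0 0 0 0 0.5;0 0 0.08 0 0 0 0.5;0 0 0.04 0 0 0 0.5';python3 -m handwheel '-0.09 -0.03 0 0 0.03 0 0.5;0 0 0 0 0 0 0.5;0 0 0 0 0 0 0.5;0 0 0 0 0 0 0.5;0 0 0 0 0 0 0.5';python3 -c "
from h import *
report()"
```

```text
time_s: 11.85
ee_pos: [0.4218, -0.0345, 0.0502]
tcp_rot: [108.7, 89.7, 23.4]
ft_force: [-0.2, -0.3, -1.4]
gripper_width: 0.635
time_s: 12.35
ee_pos: [0.4169, -0.036, 0.0503]
tcp_rot: [154.5, 89.9, 69.2]
ft_force: [0.3, 0.6, -0.2]
gripper_width: 0.637
t 12.35 pos [416.9 -36.   50.3] jaw 4.69 xaxis [ 0.001  0.002 -1.   ] F [ 0.3  0.6 -0.2] w 0.6372044905693254 J7 39 J [-17.  30.  27. 129. -30.  27.  39.]
```

```bash
python3 -m handwheel '0.04 0 -0.08 0 0 0 0.5;0 0 -0.05 0 0 0 0.5;0 0 0 0 0 0 0.5;0 0 0 0 0 0 0.5;0 0 0 0 0 0 0.5';python3 -c "
from h import *
report()"
```

```text
time_s: 12.85
ee_pos: [0.4195, -0.0359, 0.0441]
tcp_rot: [140.7, 89.8, 55.4]
ft_force: [-1.1, 0.4, 3.7]
gripper_width: 0.636
t 12.85 pos [419.5 -35.9  44.1] jaw 4.68 xaxis [ 0.002  0.003 -1.   ] F [-1.1  0.4  3.7] w 0.6360387983576619 J7 40 J [-16.  30.  26. 129. -31.  26.  40.]
```

```bash
python3 -m handwheel '0 0 0 0 0 0 0.36;0 0 0 0 0 0 0.25;0 0 0 0 0 0 0.2;0 0 0 0 0 0 0.2;0 0 0.03 0 0 0 0.2';python3 - <<'E'
from h import *
report();im,d,I=grab('w12');save('c12',cv2.resize(im[220:400,180:480],None,fx=2.6,fy=2.6))
E
```

```text
time_s: 13.35
ee_pos: [0.4195, -0.036, 0.0449]
tcp_rot: [146.0, 89.8, 60.7]
ft_force: [-0.2, 0.8, 1.1]
gripper_width: 0.797
t 13.35 pos [419.5 -36.   44.9] jaw 4.67 xaxis [ 0.001  0.003 -1.   ] F [-0.2  0.8  1.1] w 0.7972504202257805 J7 39 J [-16.  30.  26. 129. -31.  26.  39.]
```

View pics/c12.png

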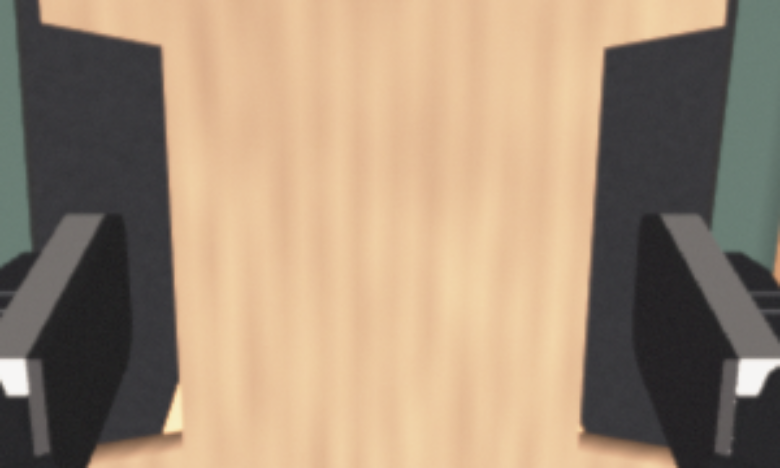

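Board is now symmetric over the waist. Next, the loose sole.

```bash
python3 -m handwheel '0 0 0.4 0 0 0 0.2;0 -0.2 1 0 0 0.5 0.2;0 -0.5 1 0 0 1 0.2;0.2 -1 1 0 0 1 0.2;0.3 -1 0.3 0 0 1 0.2' ;python3 -m handwheel '0.3 -1 0 0 0 1 0.2;0.3 -1 0 0 0 1 0.2;0.3 -1 0 0 0 1 0.2;0.2 -1 0 0 0 1 0.2;0.2 -1 0 0 0 1 0.2';python3 -c "
from h import *
report()"
```

```text
time_s: 13.9
ee_pos: [0.4372, -0.148, 0.214]
tcp_rot: [-107.5, 89.5, -170.6]
ft_force: [1.5, 0.1, -0.3]
gripper_width: 0.802
time_s: 14.4
ee_pos: [0.5018, -0.3906, 0.2177]
tcp_rot: [-1.6, 89.8, -33.0]
ft_force: [1.0, -0.1, 1.5]
gripper_width: 0.798
t 14.4 pos [ 501.8 -390.6  217.7] jaw 58.57 xaxis [ 0.002 -0.002 -1.   ] F [ 1.  -0.1  1.5] w 0.7982159856678983 J7 107 J [ 21.  32.  24.  86. -14.  65. 107.]
```

```bash
python3 -m handwheel '0.2 -0.2 0 0 0 1 0.2;0.1 -0.2 0 0 0 1 0.2;0.1 -0.1 0 0 0 1 0.2;0 0 0 0 0 0.6 0.2;0 0 0 0 0 0 0.2' ;python3 - <<'E'
from h import *
report();grab('w13')
E
```

```text
time_s: 14.9
ee_pos: [0.5182, -0.4272, 0.2147]
tcp_rot: [-96.4, 89.7, -105.9]
ft_force: [-0.3, 0.5, 0.1]
gripper_width: 0.802
t 14.9 pos [ 518.2 -427.2  214.7] jaw 80.52 xaxis [-0.001 -0.004 -1.   ] F [-0.3  0.5  0.1] w 0.8021535825482496 J7 127 J [ 27.  35.  18.  80. -11.  67. 127.]
```

View pics/w13.png

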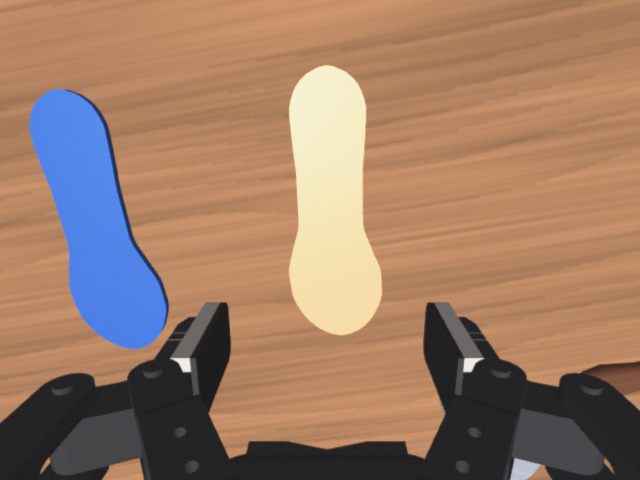

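The tan sole (335,200) is fully visible, wide toe end down (340,330) and away from the robot. The blue look-alike lies to the left at (100,220).

```bash
python3 - <<'E'
from fitreg import *
im,d,I=wi('w13.npz');h=cv2.cvtColor(cv2.GaussianBlur(im,(3,3),0),cv2.COLOR_RGB2HSV)
m=((h[...,0]>15)&(h[...,2]>210)&(h[...,0]<40)).astype(np.uint8);m[:,:260]=0;m[:,400:]=0;m[350:]=0
m=cv2.morphologyEx(m,cv2.MORPH_OPEN,np.ones((5,5)));n,l,s,c=cv2.connectedComponentsWithStats(m);m=(l==1+np.argmax(s[1:,4])).astype(np.uint8)
C=outline(m,I,.007);np.save('Ctop2.npy',C)
o,a,*r=waist(C,-7,np.array([521,-424.]));print('sole_top',o,a,r)
L=np.load('Clow.npy');g,R,t,e=reg(C,L,-80);print('reg rot',g,'maps origin->',R@o+t,'err',e)
E
```

```text
sole_top [ 524.14837454 -425.85547218] -7.8484768550087916 [np.float64(-107.83235584281961), np.float64(121.83235584281968), array([-4.71633293e-03,  2.68856255e+01]), array([ 4.71633293e-03, -2.68856255e+01])]
reg rot -78.41821417553764 maps origin-> [420.99344721 -32.63346036] err 0.4545238327100537
```

```bash
python3 -m handwheel '0.1 0.03 -1 0 0 0.3 0.2;0 0 -1 0 0 0 0.2;0 0 -0.8 0 0 0 0.2;0 0 -0.3 0 0 0 0.2;0 0 0 0 0 0 0.2' ;python3 - <<'E'
from h import *
report()
E
```

```text
time_s: 15.45
ee_pos: [0.5238, -0.4243, 0.0578]
tcp_rot: [-60.9, 89.5, -69.1]
ft_force: [0.2, -0.3, 0.9]
gripper_width: 0.801
t 15.45 pos [ 523.8 -424.3   57.8] jaw 81.74 xaxis [ 0.003 -0.008 -1.   ] F [ 0.2 -0.3  0.9] w 0.8012357133874441 J7 130 J [ 28.  43.  15.  90. -14.  48. 130.]
```

```bash
python3 -m handwheel '0 -0.02 -0.6 0.07 0 0.08 0.25;0 0 -0.35 0 0 0 0.25;0 0 -0.1 0 0 0 0.25;0 0 0 0 0 0 0.25;0 0 0 0 0 0 0.25' ;python3 - <<'E'
from h import *
report()
E
```

```text
time_s: 15.95
ee_pos: [0.5266, -0.4264, 0.0097]
tcp_rot: [-23.7, 89.5, -31.7]
ft_force: [0.9, -0.5, -0.7]
gripper_width: 0.751
t 15.95 pos [ 526.6 -426.4    9.7] jaw 82.01 xaxis [ 0.008 -0.005 -1.   ] F [ 0.9 -0.5 -0.7] w 0.7510445629537263 J7 132 J [ 29.  47.  14.  91. -15.  43. 132.]
```

```bash
python3 -m handwheel '-0.05 0 -0.15 0.03 0.06 0.04 0.25;0 0 -0.08 0 0 0 0.25;0 0 -0.02 0 0 0 0.25;0 0 0 0 0 0 0.25;0 0 0 0 0 0 0.25' ;python3 - <<'E'
from h import *
report();grab('w14')
E
```

```text
time_s: 16.45
ee_pos: [0.5254, -0.4277, -0.0001]
tcp_rot: [-34.8, 89.6, -42.5]
ft_force: [-0.4, 0.4, 0.2]
gripper_width: 0.751
t 16.45 pos [ 5.254e+02 -4.277e+02 -1.000e-01] jaw 82.25 xaxis [ 0.005 -0.005 -1.   ] F [-0.4  0.4  0.2] w 0.7514557646854482 J7 132 J [ 29.  47.  14.  92. -15.  42. 132.]
```

View pics/w14.png

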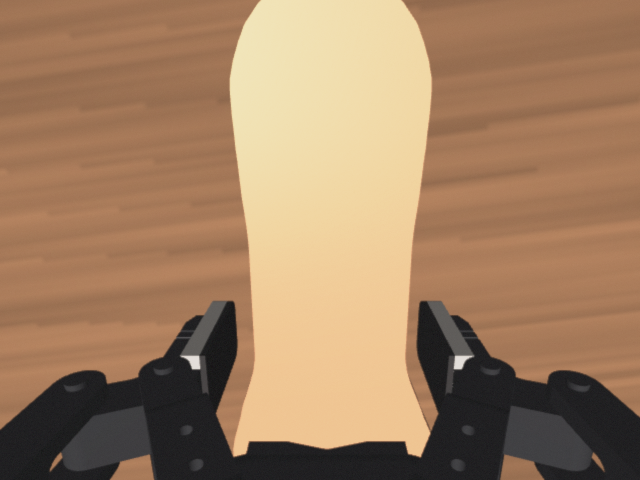

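```bash
python3 -m handwheel '-0.1 0.03 -0.05 0.03 0.03 0 0.25;0 0 0 0 0 0 0.25;0 0 0 0 0 0 0.4;0 0 0 0 0 0 0.5;0 0 0 0 0 0 0.5' 40;python3 - <<'E'
from h import *
report()
E
```

```text
time_s: 17.0
ee_pos: [0.52, -0.4262, -0.0023]
tcp_rot: [-26.1, 89.9, -33.9]
ft_force: [1.0, -0.5, -0.2]
gripper_width: 0.616
t 17.0 pos [ 520.  -426.2   -2.3] jaw 82.24 xaxis [ 0.002 -0.001 -1.   ] F [ 1.  -0.5 -0.2] w 0.6158944767833834 J7 132 J [ 30.  47.  14.  92. -15.  42. 132.]
```

```bash
python3 -m handwheel '0 0 0.2 0 0 0 0.5;0 0 0.5 0 0 0 0.5;0 0 0.9 0 0 0 0.5;0 0 0.9 0 0 0 0.5;0 0 0.3 0 0 0 0.5'; python3 - <<'E'
from h import *
report();grab('w15')
E
```

```text
time_s: 17.5
ee_pos: [0.5171, -0.4238, 0.1402]
tcp_rot: [151.6, 89.6, 143.8]
ft_force: [0.6, -1.2, -1.9]
gripper_width: 0.618
t 17.5 pos [ 517.1 -423.8  140.2] jaw 82.22 xaxis [-0.005  0.004 -1.   ] F [ 0.6 -1.2 -1.9] w 0.6179369625442009 J7 130 J [ 28.  38.  17.  86. -12.  58. 130.]
```

View pics/w15.png

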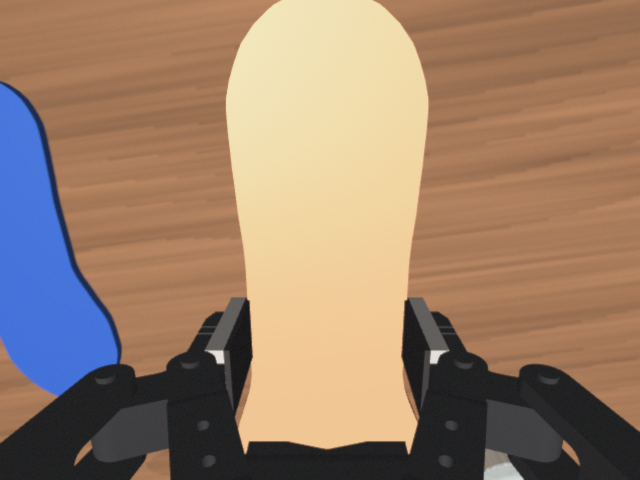

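```bash
cat > held.py <<'E'
from fitreg import *
def held(f,z,o0,a0,vmin=3,vmax=292,box=(200,460),model='Ctop2.npy',mo=(524.1484,-425.8555),ma=-7.848):
    im,d,I=wi(f);h=cv2.cvtColor(cv2.GaussianBlur(im,(3,3),0),cv2.COLOR_RGB2HSV)
    m=((h[...,0]>13)&(h[...,2]>213)&(h[...,0]<40)&(h[...,1]<115)).astype(np.uint8);m[:,:box[0]]=0;m[:,box[1]:]=0
    m=cv2.morphologyEx(m,cv2.MORPH_OPEN,np.ones((5,5)))
    n,l,s,c=cv2.connectedComponentsWithStats(m);m=(l==1+np.argmax(s[1:,4]))
    E=[]
    for r in range(vmin,vmax,2):
        cs=np.nonzero(m[r])[0]
        if len(cs):E+=[[cs.min(),r],[cs.max(),r]]
    Q=onplane(E,I,z)
    C=np.load(model);e,n_=frame(ma);M=np.c_[(C-mo)@e,(C-mo)@n_]
    # fit: pose (o,a) with Q in model frame close to M
    from scipy.optimize import least_squares
    Md=np.vstack([np.vstack([p+(q-p)*t for t in (0,.25,.5,.75)]) for p,q in zip(M,np.roll(M,-1,0))]);T=cKDTree(Md)
    def f_(p):
        e,n_=frame(p[2]);W=np.c_[(Q-p[:2])@e,(Q-p[:2])@n_];return T.query(W)[0]
    r=least_squares(f_,[*o0,a0],loss='soft_l1',x_scale=[1,1,.5],diff_step=1e-4);return r.x,np.mean(f_(r.x)),im,m
E
python3 - <<'E'
from held import *
im,d,I=wi('w15.npz');P,u,v=pts('w',d,I);k=(u>280)&(u<370)&(v>50)&(v<280);print('z',np.median(P[k,2]));A=np.c_[P[k,:2],np.ones(k.sum())];print('tilt',np.linalg.lstsq(A,P[k,2],rcond=None)[0][:2])
for z in (.149,.151):
    r,e,im,m=held('w15.npz',z,(521,-423.5),-7.7);print(r,e)
E
```

```text
z 0.15017598228904724
tilt [-0.00689181  0.00600392]
[ 520.77778869 -423.86926406   -7.82801021] 0.2129727077095445
[ 521.34805332 -424.00649645   -7.86951221] 0.2651911828207058
```

```bash
python3 -m handwheel '-0.1 0.5 0.3 0 0 -1 0.5;-0.2 0.6 0.1 0 0 -1 0.5;-0.2 0.6 0 0 0 -1 0.5;-0.2 0.6 0 0 0 -1 0.5;-0.2 0.6 0 0 0 -1 0.5'; python3 -m handwheel '-0.2 0.6 0 0 0 -1 0.5;-0.2 0.6 0 0 0 -1 0.5;-0.2 0.6 0 0 0 -1 0.5;-0.2 0.6 0 0 0 -1 0.5;-0.2 0.6 0 0 0 -1 0.5';python3 -c "
from h import *
report()"
```

```text
time_s: 18.05
ee_pos: [0.4697, -0.2793, 0.1629]
tcp_rot: [-177.0, 90.0, 143.8]
ft_force: [0.3, 0.7, -1.5]
gripper_width: 0.611
time_s: 18.55
ee_pos: [0.4153, -0.1223, 0.1618]
tcp_rot: [-175.9, 89.8, 113.6]
ft_force: [0.4, 1.1, -0.7]
gripper_width: 0.616
t 18.55 pos [ 415.3 -122.3  161.8] jaw 19.51 xaxis [-0.002  0.004 -1.   ] F [ 0.4  1.1 -0.7] w 0.6160843312239788 J7 54 J [-15.  21.  38. 120. -18.  46.  54.]
```

```bash
python3 -m handwheel '0.05 0.6 -0.2 -0.04 0 -1 0.5;0.05 0.6 -0.3 0 0 -1 0.5;0 0.4 -0.3 0 0 -0.3 0.5;0 0.2 -0.2 0 0 0 0.5;0 0 0 0 0 0 0.5';python3 -c "
from h import *
report()"
```

```text
time_s: 19.05
ee_pos: [0.4171, -0.0242, 0.1102]
tcp_rot: [-139.7, 89.8, 135.6]
ft_force: [0.4, -0.6, -1.9]
gripper_width: 0.619
t 19.05 pos [417.1 -24.2 110.2] jaw 5.32 xaxis [-0.002  0.002 -1.   ] F [ 0.4 -0.6 -1.9] w 0.6189764726585679 J7 35 J [-27.  25.  39. 125. -26.  38.  35.]
```

```bash
python3 -m handwheel '0.04 -0.12 -0.4 0 0 -0.18 0.5;0 0 -0.4 0 0 0 0.5;0 0 -0.15 0 0 0 0.5;0 0 0 0 0 0 0.5;0 0 0 0 0 0 0.5';python3 - <<'E'
from h import *
report();grab('w16')
E
```

```text
time_s: 19.55
ee_pos: [0.4212, -0.0354, 0.0637]
tcp_rot: [114.8, 89.9, 29.0]
ft_force: [0.4, 0.0, -0.8]
gripper_width: 0.609
t 19.55 pos [421.2 -35.4  63.7] jaw 4.18 xaxis [ 0.002  0.001 -1.   ] F [ 0.4  0.  -0.8] w 0.6091363647760114 J7 41 J [-21.  29.  33. 128. -32.  30.  41.]
```

View pics/w16.png

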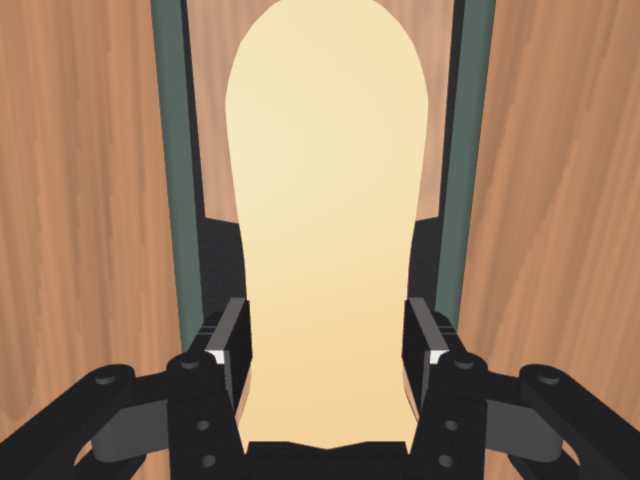

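```bash
cat >> held.py <<'E'
def boardedge(f,z=.052,rows=range(20,205,8),lc=(180,225),rc=(425,470),a=-85.7):
    im,d,I=wi(f);g=cv2.GaussianBlur(im,(3,3),0)[...,0].astype(int);L=[];R=[]
    for r in rows:
        # dark rubber -> board transition (steepest)
        s=np.diff(g[r,lc[0]:lc[1]]);L.append([lc[0]+np.argmax(s)+1,r]);s=np.diff(g[r,rc[0]:rc[1]]);R.append([rc[0]+np.argmin(s),r])
    return onplane(L,I,z),onplane(R,I,z),L,R
E
python3 - <<'E'
from held import *
r,e,im,m=held('w16.npz',.073,(420,-38),-85.9);print('sole',r,e)
l,R,a,b=boardedge('w16.npz');print(a[::6],b[::6])
for Q in (l,R): p=np.polyfit(Q[:,1],Q[:,0],1);print('edge x at y=-33',np.polyval(p,-33),'yaw',-90-np.degrees(p[0]), 'resid',np.abs(np.polyval(p,Q[:,1])-Q[:,0]).max())
im,d,I=wi('w16.npz');c=onplane([[240,223],[411,223],[206,218],[438,218]],I,.052);print('notch',c)
e,n=frame(-85.7);print((c-[420.8,-33])@e,(c-[420.8,-33])@n)
E
```

```text
sole [423.33567671 -36.91334807 -85.91812166] 0.2598882811781267
[[np.int64(188), 20], [np.int64(192), 68], [np.int64(197), 116], [np.int64(201), 164]] [[np.int64(452), 20], [np.int64(448), 68], [np.int64(445), 116], [np.int64(441), 164]]
edge x at y=-33 378.3576275952397 yaw -85.54984137226504 resid 0.159467732330711
edge x at y=-33 464.2699895587214 yaw -85.67936050651228 resid 0.1620655651493621
notch [[388.86679256  -5.52009809]
 [452.26496044  -0.94076377]
 [376.29567802  -4.50998447]
 [462.00932017   1.68478218]]
[-29.7968609  -29.60979109 -31.74669734 -31.49732679] [-29.78291166  33.78015149 -42.24290316  43.69394224]
```

```bash
python3 -m handwheel '-0.04 0.085 0 0 0 0 0.5;0 0 -0.04 0 0 0 0.5;0 0 -0.04 0 0 0 0.5;0 0 0 0 0 0 0.5;0 0 0 0 0 0 0.5';python3 -c "
from h import *
report()"
```

```text
time_s: 20.1
ee_pos: [0.4203, -0.0305, 0.0614]
tcp_rot: [99.9, 89.7, 14.2]
ft_force: [-0.5, 0.4, -1.1]
gripper_width: 0.613
t 20.1 pos [420.3 -30.5  61.4] jaw 4.26 xaxis [ 0.006  0.001 -1.   ] F [-0.5  0.4 -1.1] w 0.6130257697196438 J7 41 J [-21.  29.  32. 129. -33.  30.  41.]
```

```bash
python3 -m handwheel '-0.02 -0.01 -0.08 0 0.04 0 0.5;0 0 -0.08 0 0 0 0.5;0 0 -0.02 0 0 0 0.5;0 0 0 0 0 0 0.5;0 0 0 0 0 0 0.5';python3 -c "
from h import *
report()"
```

```text
time_s: 20.6
ee_pos: [0.4191, -0.0311, 0.0513]
tcp_rot: [149.3, 89.9, 63.6]
ft_force: [-0.3, 0.6, -1.6]
gripper_width: 0.614
t 20.6 pos [419.1 -31.1  51.3] jaw 4.26 xaxis [ 0.001  0.001 -1.   ] F [-0.3  0.6 -1.6] w 0.6144926187799725 J7 42 J [-20.  31.  31. 129. -34.  28.  42.]
```

```bash
python3 -m handwheel '0 0 -0.04 0 0 0 0.5;0 0 0 0 0 0 0.5;0 0 0 0 0 0 0.36;0 0 0 0 0 0 0.25;0 0 0 0 0 0 0.2';python3 - <<'E'
from held import *
report();grab('w17')
s=get_state()
r,e,im,m=held('w17.npz',.059,(421,-33),-85.9);print('sole',r,e)
l,R,a,b=boardedge('w17.npz',lc=(165,225),rc=(425,485),rows=range(20,200,8))
for Q in (l,R): p=np.polyfit(Q[:,1],Q[:,0],1);print('edge x at y=-33',np.polyval(p,-33),'yaw',-90-np.degrees(p[0]))
E
```

```text
time_s: 21.1
ee_pos: [0.4196, -0.0313, 0.0498]
tcp_rot: [122.3, 89.8, 36.5]
ft_force: [0.3, -0.4, 0.0]
gripper_width: 0.801
t 21.1 pos [419.6 -31.3  49.8] jaw 4.24 xaxis [ 0.002  0.002 -1.   ] F [ 0.3 -0.4  0. ] w 0.8005122049659101 J7 42 J [-20.  31.  31. 129. -34.  28.  42.]
sole [421.38413027 -32.88229828 -85.87878552] 0.23167085263742399
edge x at y=-33 378.2386590886243 yaw -85.61831006320662
edge x at y=-33 464.3925530561794 yaw -85.60870782765505
```

View pics/w17.png

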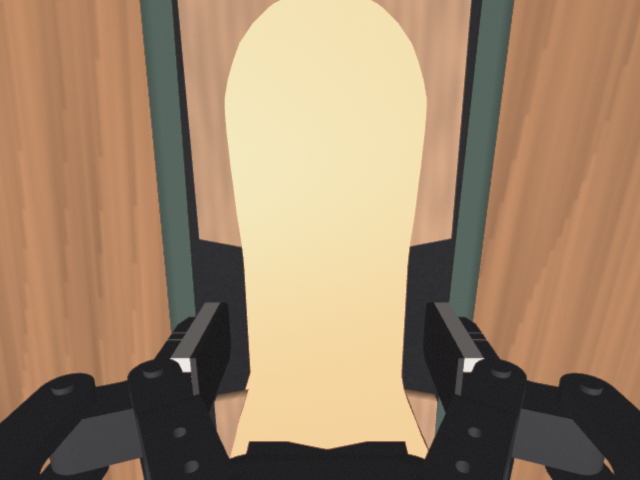

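Stack is good: sole at (421.4,-32.9) yaw -85.9, board centre x 421.3 yaw -85.6. Next I rise and go to the knob, turning the jaws by about -91°.

```bash
python3 -m handwheel '0 0 0.3 0 0 0 0.15;0 0 0.8 0 0 0 0.1;0 0 1 0 0 -0.6 0.1;0 0 1 0 0 -1 0;0 0.3 1 0 0 -1 0'; python3 -m handwheel '0 0.4 1 0 0 -1 0;0 0.4 0.5 0 0 -1 0;0 0.4 0 0 0 -1 0;0 0.4 0 0 0 -1 0;0 0.3 0 0 0 -1 0'; python3 - <<'E'
from h import *
report();im,d=camera('top');save('t18',cv2.resize(im[200:290,210:380],None,fx=4,fy=4,interpolation=cv2.INTER_CUBIC));np.savez('t18.npz',im=im,d=d);grab('w18')
E
```

```text
time_s: 21.65
ee_pos: [0.4145, -0.0191, 0.253]
tcp_rot: [-83.6, 89.3, 174.3]
ft_force: [0.1, 1.4, 0.4]
gripper_width: 0.999
time_s: 22.15
ee_pos: [0.4163, 0.0758, 0.3326]
tcp_rot: [-151.2, 89.3, 75.3]
ft_force: [0.3, 1.0, 0.5]
gripper_width: 1.002
t 22.15 pos [416.3  75.8 332.6] jaw -43.52 xaxis [ 0.003  0.011 -1.   ] F [0.3 1.  0.5] w 1.0020269836666655 J7 -41 J [-66.  12.  65. 104. -12.  71. -41.]
```

View pics/w18.png

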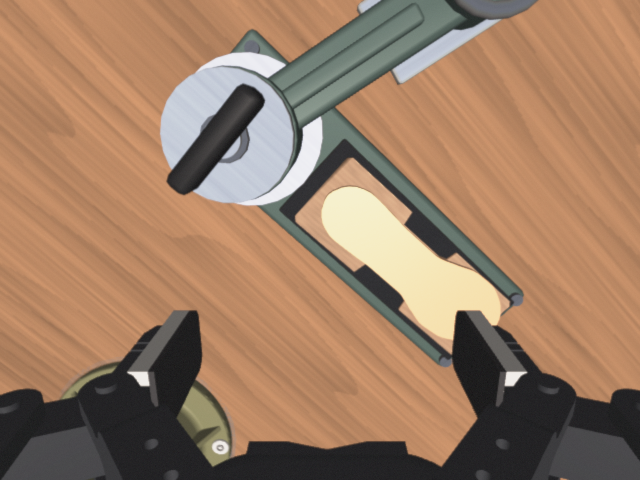

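View pics/t18.png

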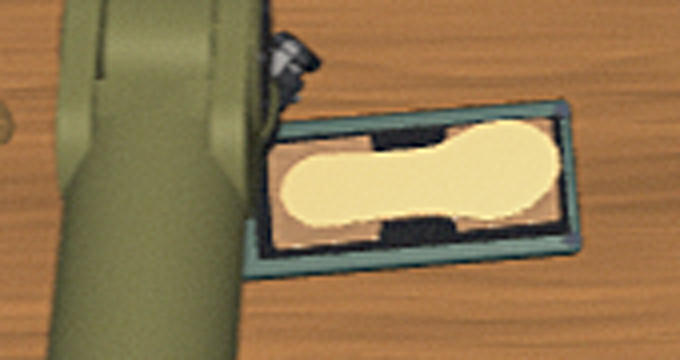

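The stack looks square in both views, but J3 is at 65°, too near its limit. I'll turn the jaws the other way, to about 93°, on the way to the knob.

```bash
python3 -m handwheel '0.2 0 0 0 0 1 0;0.2 0 0 0 0 1 0;0.2 0 0 0 0 1 0;0.1 0 0 0 0 1 0;0 0 0 0 0 1 0'; python3 -m handwheel '0 0 0 0 0 1 0;0 0 0 0 0 1 0;0 0 0 0 0 1 0;0 0 0 0 0 1 0;0 0 0 0 0 1 0';python3 -c "
from h import *
report()"
```

```text
time_s: 22.75
ee_pos: [0.4511, 0.0722, 0.331]
tcp_rot: [-125.7, 89.5, 133.1]
ft_force: [-0.2, 0.2, 0.8]
gripper_width: 0.999
time_s: 23.25
ee_pos: [0.4503, 0.0648, 0.3301]
tcp_rot: [-106.1, 89.4, -175.4]
ft_force: [0.7, 0.7, 0.7]
gripper_width: 0.999
t 23.25 pos [450.3  64.8 330.1] jaw 20.73 xaxis [-0.01  -0.001 -1.   ] F [0.7 0.7 0.7] w 0.9994917275432923 J7 22 J [-48.  13.  47. 100. -10.  72.  22.]
```

```bash
python3 -m handwheel '0 0.2 0 0 -0.08 1 0;0 0.2 0 0 0 1 0;0 0.2 0 0 0 1 0;-0.1 0.2 0 0 0 1 0;-0.1 0.2 0 0 0 1 0'; python3 -m handwheel '-0.1 0.2 0 0 0 1 0;-0.1 0.2 0 0 0 1 0;-0.1 0.1 0 0 0 1 0;0 0 0 0 0 1 0;0 0 0 0 0 1 0';python3 - <<'E'
from h import *
report();grab('w19')
E
```

```text
time_s: 23.75
ee_pos: [0.4399, 0.1072, 0.3298]
tcp_rot: [-52.1, 89.7, -89.6]
ft_force: [-0.1, -1.5, -0.1]
gripper_width: 1.002
time_s: 24.25
ee_pos: [0.4236, 0.1278, 0.3291]
tcp_rot: [-68.5, 89.6, -73.9]
ft_force: [0.0, 0.3, 0.4]
gripper_width: 1.001
t 24.25 pos [423.6 127.8 329.1] jaw 84.6 xaxis [ 0.002 -0.007 -1.   ] F [0.  0.3 0.4] w 1.0006017773109601 J7 71 J [-48.   9.  33. 102.  -5.  70.  71.]
```

View pics/w19.png

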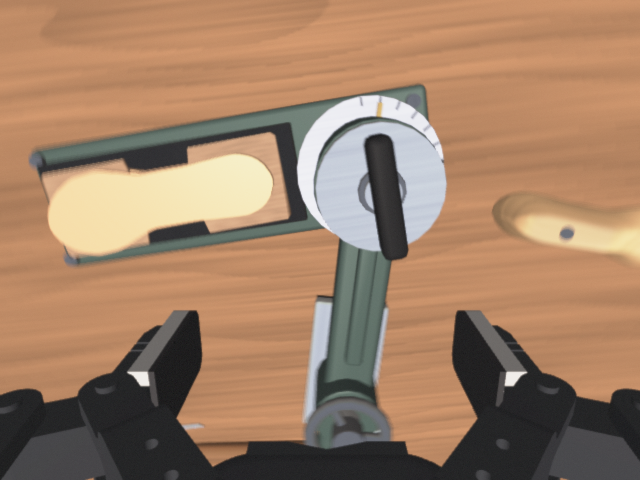

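The knob bar (385,197) runs from (377,140) to (396,255). The disc centre is at about (381,186). The stack on the bed is at left.

```bash
python3 - <<'E'
from h import *
im,d,I=wi('w19.npz');P,u,v=pts('w',d,I)
k=(P[:,2]>.219)&(P[:,2]<.235)&(u>340)&(u<430)&(v>110)&(v<280)
print(k.sum(),np.median(P[k,2]));r=rect(P[k]);print('bar',r,shape_fit(P[k]))
q=onplane(np.c_[u[k],v[k]],I,.2265);print('bar plane',cv2.minAreaRect(q.astype(np.float32)))
k=(abs(P[:,2]-.189)<.004)&(u>300)&(u<460)&(v>100)&(v<280);c,rad=cv2.minEnclosingCircle((P[k,:2]*1000).astype(np.float32));print('disc',c,rad)
k=(abs(P[:,2]-.110)<.004)&(u>280)&(u<470)&(v>80)&(v<280);c,rad=cv2.minEnclosingCircle((P[k,:2]*1000).astype(np.float32));print('ring',c,rad)
E
```

```text
3386 0.22657258892726806
bar (array([408.81814575, 165.01667786]), array([75.89130402, 16.19756126]), 4.43267297744751) (array([406.36852291, 164.40150577]), np.float64(4.633992104464844), (np.float64(-35.45783263062955), np.float64(40.42656626005543)), (np.float64(-7.601060492997147), np.float64(8.62746789596534)))
bar plane ((407.8893127441406, 164.47891235351562), (74.83882141113281, 15.952754974365234), 4.650930404663086)
disc (408.8932800292969, 165.0030517578125) 43.938907623291016
ring (408.93963623046875, 165.126708984375) 61.91177749633789
```

```bash
python3 -m handwheel '-0.15 0.35 -0.3 0.06 0 1 0;-0.15 0.4 -0.4 0 0 0.6 0.2;0 0 -0.4 0 0 0 0.4;0 0 0 0 0 0 0.5;0 0 0 0 0 0 0.5' 100;python3 -c "
from h import *
report()"
```

```text
time_s: 24.8
ee_pos: [0.4093, 0.1606, 0.2734]
tcp_rot: [-13.0, 89.7, -8.2]
ft_force: [0.0, 0.2, -0.1]
gripper_width: 0.502
t 24.8 pos [409.3 160.6 273.4] jaw 94.75 xaxis [ 0.004 -0.001 -1.   ] F [ 0.   0.2 -0.1] w 0.5015399827084246 J7 78 J [-49.  11.  30. 108.  -6.  62.  78.]
```

```bash
python3 -m handwheel '0 0.09 -0.4 0 0 0 0.5;0 0 -0.5 0 0 0 0.5;0 0 -0.35 0 0 0 0.5;0 0 -0.1 0 0 0 0.5;0 0 0 0 0 0 0.5';python3 -c "
from h import *
report()"
```

```text
time_s: 25.3
ee_pos: [0.4136, 0.163, 0.2093]
tcp_rot: [6.3, 89.3, 10.8]
ft_force: [0.1, 0.6, 0.4]
gripper_width: 0.503
t 25.3 pos [413.6 163.  209.3] jaw 94.46 xaxis [ 0.012  0.002 -1.   ] F [0.1 0.6 0.4] w 0.5026855126272793 J7 81 J [-47.  16.  29. 115. -10.  51.  81.]
```

```bash
python3 -m handwheel '-0.08 0.04 -0.1 -0.01 0.1 0 0.5;0 0 -0.06 0 0 0 0.5;0 0 0 0 0 0 0.5;0 0 0 0 0 0 0.5;0 0 0 0 0 0 0.5';python3 -c "
from h import *
report()"
```

```text
time_s: 25.8
ee_pos: [0.4113, 0.1654, 0.2038]
tcp_rot: [30.0, 89.6, 34.4]
ft_force: [-0.1, 0.1, -0.9]
gripper_width: 0.5
t 25.8 pos [411.3 165.4 203.8] jaw 94.42 xaxis [ 0.006  0.004 -1.   ] F [-0.1  0.1 -0.9] w 0.5002684361137137 J7 81 J [-47.  16.  29. 115. -10.  51.  81.]
```

```bash
python3 -m handwheel '-0.05 0 -0.05 -0.03 0.05 0 0.5;0 0 0 0 0 0 0.5;0 0 0 0 0 0 0.8;0 0 0 0 0 0 1;0 0 0 0 0 0 1';python3 -c "
from h import *
report()"
```

```text
time_s: 26.3
ee_pos: [0.409, 0.1652, 0.2024]
tcp_rot: [44.2, 89.9, 48.7]
ft_force: [0.2, 0.8, -1.1]
gripper_width: 0.161
t 26.3 pos [409.  165.2 202.4] jaw 94.44 xaxis [ 0.001  0.001 -1.   ] F [ 0.2  0.8 -1.1] w 0.16070874057045093 J7 81 J [-47.  16.  29. 115. -10.  51.  81.]
```

```bash
python3 -m handwheel '0 0 0 0 0 0.7 1;0 0 0 0 0 1 1;0 0 0 0 0 1 1;0 0 0 0 0 1 1;0 0 0 0 0 0.5 1';python3 -c "
from h import *
report();print(get_state()['ft_torque'])"
```

```text
time_s: 26.8
ee_pos: [0.4087, 0.1662, 0.2024]
tcp_rot: [64.4, 89.9, 94.9]
ft_force: [-0.4, 0.9, 0.9]
gripper_width: 0.163
t 26.8 pos [408.7 166.2 202.4] jaw 120.53 xaxis [-0.     0.002 -1.   ] F [-0.4  0.9  0.9] w 0.1630275267907389 J7 105 J [-43.  16.  23. 115.  -8.  51. 105.]
[-0.00933604  0.16341566 -0.20111856]
```

```bash
python3 -m handwheel '0 0 0 0 0 1 1;0 0 0 0 0 1 1;0 0 0 0 0 1 1;0 0 0 0 0 1 1;0 0 0 0 0 0.9 1';python3 -c "
from h import *
report();print(get_state()['ft_torque'])"
```

```text
time_s: 27.3
ee_pos: [0.4078, 0.1669, 0.2024]
tcp_rot: [77.4, 89.7, 138.4]
ft_force: [-0.8, 0.1, 1.9]
gripper_width: 0.167
t 27.3 pos [407.8 166.9 202.4] jaw 150.98 xaxis [-0.003  0.003 -1.   ] F [-0.8  0.1  1.9] w 0.16727748855174351 J7 132 J [-38.  15.  16. 115.  -6.  51. 132.]
[-0.03389833  0.11059677 -0.24934277]
```

```bash
python3 -m handwheel '0.02 -0.02 0 0 0 1 1;0 0 0 0 0 1 1;0 0 0 0 0 0.6 1;0 0 0 0 0 0 1;0 0 0 0 0 0 1';python3 -c "
from h import *
report();print(get_state()['ft_torque'])"
```

```text
time_s: 27.8
ee_pos: [0.4072, 0.1672, 0.2024]
tcp_rot: [77.3, 89.6, 154.6]
ft_force: [-1.0, -0.2, 1.4]
gripper_width: 0.167
t 27.8 pos [407.2 167.2 202.4] jaw 167.3 xaxis [-0.007  0.003 -1.   ] F [-1.  -0.2  1.4] w 0.167133559388483 J7 147 J [-35.  15.  12. 115.  -4.  51. 147.]
[-0.17156468 -0.16359507  0.20402949]
```

Knob turned 72.9°. I'll release it, rise, then look for the handle.

```bash
python3 -m handwheel '0 0 0 0 0 0 0.5;0 0 0 0 0 0 0.4;0 0 0 0 0 0 0.4;0 0 0.6 0 0 0 0.4;0 0 1 0 0 0 0.4'; python3 -m handwheel '0.2 0 1 0 0 -1 0.4;0.3 -0.1 0.3 0 0 -1 0.4;0.4 -0.1 0 0 0 -1 0.4;0.6 -0.1 0 0 0 -1 0.4;0.6 -0.1 0 0 0 -1 0.4';python3 - <<'E'
from h import *
report();im,d=camera('top');save('t20',cv2.resize(im[120:290,210:410],None,fx=3.5,fy=3.5,interpolation=cv2.INTER_CUBIC));np.savez('t20.npz',im=im,d=d)
E
```

```text
time_s: 28.3
ee_pos: [0.404, 0.1659, 0.2789]
tcp_rot: [111.8, 89.0, -171.2]
ft_force: [0.4, 0.8, 0.4]
gripper_width: 0.602
time_s: 28.8
ee_pos: [0.5113, 0.1469, 0.3551]
tcp_rot: [61.9, 89.3, 108.0]
ft_force: [0.9, 0.2, -0.2]
gripper_width: 0.6
t 28.8 pos [511.3 146.9 355.1] jaw 136.09 xaxis [-0.004  0.012 -1.   ] F [ 0.9  0.2 -0.2] w 0.5998717611890992 J7 124 J [-32.  17.  20.  87.  -6.  77. 124.]
```

View pics/t20.png

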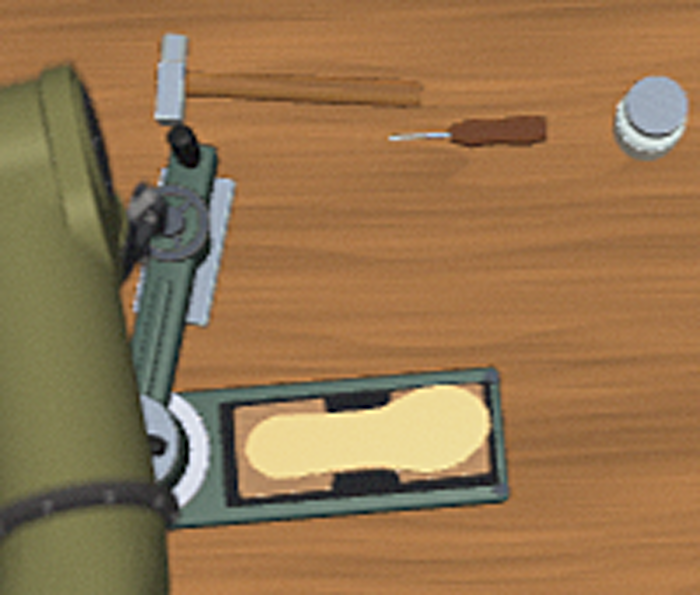

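```bash
python3 -m handwheel '0.5 -0.2 0 -0.1 0 -1 0.4;0.5 -0.2 0 0 0 -1 0.4;0.5 -0.1 0 0 0 -1 0.4;0.3 0 0 0 0 -1 0.4;0.1 0 0 0 0 -1 0.4';python3 - <<'E'
from h import *
report();grab('w21')
E
```

```text
time_s: 29.35
ee_pos: [0.6142, 0.1189, 0.3526]
tcp_rot: [-172.6, 89.8, -158.1]
ft_force: [0.1, 0.6, 0.1]
gripper_width: 0.601
t 29.35 pos [614.2 118.9 352.6] jaw 104.43 xaxis [-0.003 -0.001 -1.   ] F [0.1 0.6 0.1] w 0.60102855691059 J7 102 J [-29.  27.  27.  73. -12.  83. 102.]
```

View pics/w21.png

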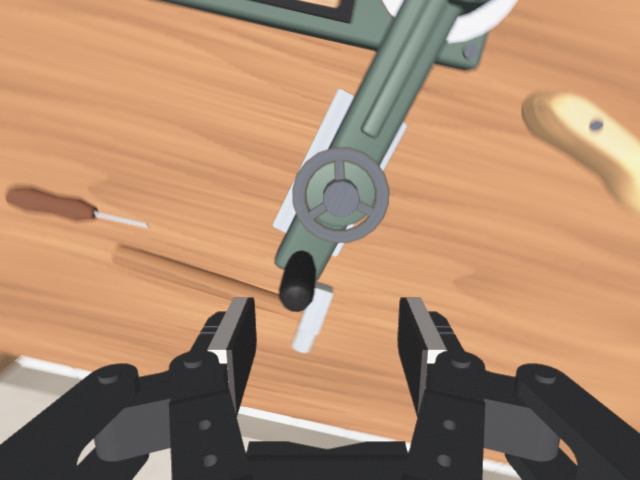

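The handle top is at (296,292) and the handwheel centre at (341,196).

```bash
python3 - <<'E'
from h import *
im,d,I=wi('w21.npz');P,u,v=pts('w',d,I)
k=(P[:,2]>.225)&(P[:,2]<.245)&(u>270)&(u<325)&(v>240)&(v<325);q=P[k]*1000;print('handle',k.sum(),q.mean(0),np.median(q,0),cv2.minEnclosingCircle(q[:,:2].astype(np.float32)))
k=(P[:,2]>.190)&(P[:,2]<.21)&(u>285)&(u<395)&(v>140)&(v<245);q=P[k]*1000;print('wheel',cv2.minEnclosingCircle(q[:,:2].astype(np.float32)))
E
```

```text
handle 982 [664.36605311 110.8988143  232.92029188] [663.92665498 110.78135997 234.13849414] ((666.7879028320312, 111.26250457763672), 12.163592338562012)
wheel ((600.96484375, 125.16905975341797), 34.94731903076172)
```

```bash
python3 -m handwheel '0.5 -0.1 0 0 0 -1 0.4;0.4 0 0 0 0 -1 0.4;0.15 -0.05 -0.4 0 0 -1 0.4;0 0 -0.5 0 0 -1 0.4;0 0 0 0 0 -0.3 0.4';python3 - <<'E'
from h import *
report()
E
```

```text
time_s: 29.9
ee_pos: [0.6674, 0.112, 0.3054]
tcp_rot: [-166.2, 89.7, -178.2]
ft_force: [-0.7, 0.4, 0.8]
gripper_width: 0.603
t 29.9 pos [667.4 112.  305.4] jaw 77.93 xaxis [-0.005 -0.    -1.   ] F [-0.7  0.4  0.8] w 0.6031028431566694 J7 81 J [-28.  35.  33.  69. -18.  81.  81.]
```

```bash
python3 -m handwheel '0 0 -0.6 0 -0.05 0 0.4;0 0 -0.8 0 0 0 0.4;0 0 -0.5 0 0 0 0.4;0 0 -0.1 0 0 0 0.4;0 0 0 0 0 0 0.4';python3 - <<'E'
from h import *
report();grab('w22')
E
```

```text
time_s: 30.4
ee_pos: [0.6675, 0.1134, 0.2088]
tcp_rot: [25.1, 89.6, 13.9]
ft_force: [0.3, -0.9, 0.4]
gripper_width: 0.603
t 30.4 pos [667.5 113.4 208.8] jaw 78.8 xaxis [ 0.006  0.002 -1.   ] F [ 0.3 -0.9  0.4] w 0.602828307518925 J7 84 J [-28.  37.  31.  80. -20.  68.  84.]
```

View pics/w22.png

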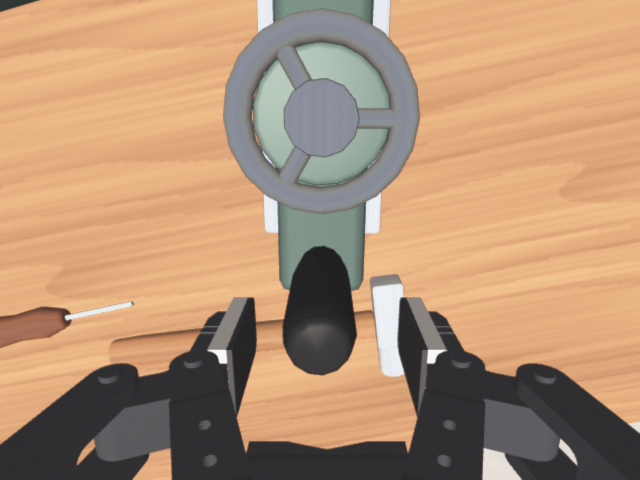

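```bash
python3 -m handwheel '0 -0.03 -0.16 -0.02 0.05 0 0.4;0 0 -0.04 0 0 0 0.5;0 0 0 0 0 0 0.8;0 0 0 0 0 0 1;0 0 0 0 0 0 1' 50;python3 - <<'E'
from h import *
report()
E
```

```text
time_s: 30.95
ee_pos: [0.6698, 0.1114, 0.2035]
tcp_rot: [13.3, 89.6, 2.2]
ft_force: [-0.3, -0.3, -2.8]
gripper_width: 0.277
t 30.95 pos [669.8 111.4 203.5] jaw 78.89 xaxis [ 0.008  0.    -1.   ] F [-0.3 -0.3 -2.8] w 0.27695245090105874 J7 84 J [-28.  38.  31.  80. -20.  67.  84.]
```

```bash
python3 -m handwheel '-0.09 -0.36 0 0 0.04 -0.7 1;-0.13 -0.44 0 0 0 -0.83 1;-0.17 -0.43 0 0 0 -0.83 1;-0.2 -0.41 0 0 0 -0.83 1;-0.23 -0.39 0 0 0 -0.83 1';cat >> h.py <<'E'
def arc():
    s,a,x=tool();v=np.array(s['ee_pos'][:2])*1000-[408.9,165.0];print('r',np.hypot(*v),'th',np.degrees(np.arctan2(v[1],v[0])),'jaw-90-th',a-90-np.degrees(np.arctan2(v[1],v[0])))
E
python3 -c "
from h import *
report();arc()"
```

```text
time_s: 31.45
ee_pos: [0.6303, 0.0158, 0.2036]
tcp_rot: [49.6, 89.5, 14.6]
ft_force: [0.8, 3.4, -1.6]
gripper_width: 0.273
t 31.45 pos [630.3  15.8 203.6] jaw 54.98 xaxis [ 0.008  0.002 -1.   ] F [ 0.8  3.4 -1.6] w 0.27275922758942384 J7 73 J [-26.  35.  38.  88. -23.  64.  73.]
r 266.94714462753745 th -33.978638694415814 jaw-90-th -1.0456964017740873
```

```bash
python3 -m handwheel '-0.27 -0.37 0 0 0.04 -0.83 1;-0.3 -0.35 0 0 0 -0.83 1;-0.33 -0.32 0 0 0 -0.83 1;-0.36 -0.29 0 0 0 -0.83 1;-0.38 -0.26 0 0 0 -0.83 1';
python3 -c "
from h import *
report();arc()"
```

```text
time_s: 31.95
ee_pos: [0.5476, -0.0638, 0.2035]
tcp_rot: [67.3, 89.5, 6.8]
ft_force: [0.7, 2.1, 0.3]
gripper_width: 0.278
t 31.95 pos [547.6 -63.8 203.5] jaw 29.5 xaxis [ 0.008  0.001 -1.   ] F [0.7 2.1 0.3] w 0.278421733117663 J7 60 J [-26.  30.  47. 101. -25.  60.  60.]
r 267.5461022328364 th -58.76173588873811 jaw-90-th -1.7398286103156053
```

```bash
python3 -m handwheel '-0.4 -0.22 0 0 0.04 -0.83 1;-0.42 -0.19 0 0 0 -0.83 1;-0.43 -0.15 0 0 0 -0.8 1;-0.36 -0.09 0 0 0 -0.7 1;-0.18 -0.03 0 0 0 -0.4 1';
python3 -c "
from h import *
report();arc()"
```

```text
time_s: 32.45
ee_pos: [0.4537, -0.0995, 0.2035]
tcp_rot: [60.2, 89.8, -22.3]
ft_force: [0.5, -1.8, -5.1]
gripper_width: 0.282
t 32.45 pos [453.7 -99.5 203.5] jaw 7.53 xaxis [ 0.004 -0.002 -1.   ] F [ 0.5 -1.8 -5.1] w 0.2819460460818718 J7 46 J [-30.  25.  57. 112. -25.  56.  46.]
r 268.2346326890134 th -80.37569137924778 jaw-90-th -2.0901604190063665
```

```bash
python3 -m handwheel '-0.3 -0.04 0 0 0.02 -0.5 1;-0.18 -0.02 0 0 0 -0.2 1;-0.06 0 0 0 0 0 1;0 0 0 0 0 0 1;0 0 0 0 0 0 1';
python3 -c "
from h import *
report();arc()"
```

```text
time_s: 32.95
ee_pos: [0.4264, -0.1022, 0.2036]
tcp_rot: [72.5, 89.7, -14.3]
ft_force: [0.5, 0.2, -4.5]
gripper_width: 0.276
t 32.95 pos [ 426.4 -102.2  203.6] jaw 3.17 xaxis [ 0.005 -0.001 -1.   ] F [ 0.5  0.2 -4.5] w 0.2764728987834633 J7 43 J [-32.  23.  60. 116. -24.  55.  43.]
r 267.7509801916428 th -86.24641915491087 jaw-90-th -0.5810955183812467
```

```bash
python3 - <<'E'
from h import *
grab('w23');im,d=camera('side');save('s23',cv2.resize(im[130:330,230:470],None,fx=3,fy=3,interpolation=cv2.INTER_CUBIC));im,d=camera('top');save('t23',cv2.resize(im[200:290,210:380],None,fx=4,fy=4,interpolation=cv2.INTER_CUBIC))
E
```

```text
(no output)
```

View pics/w23.png

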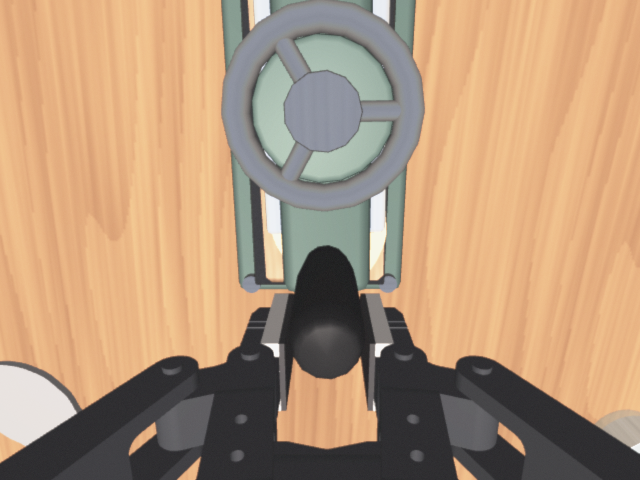

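View pics/t23.png

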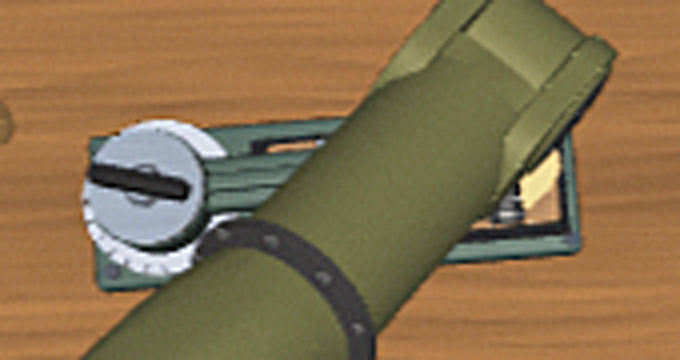

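View pics/s23.png

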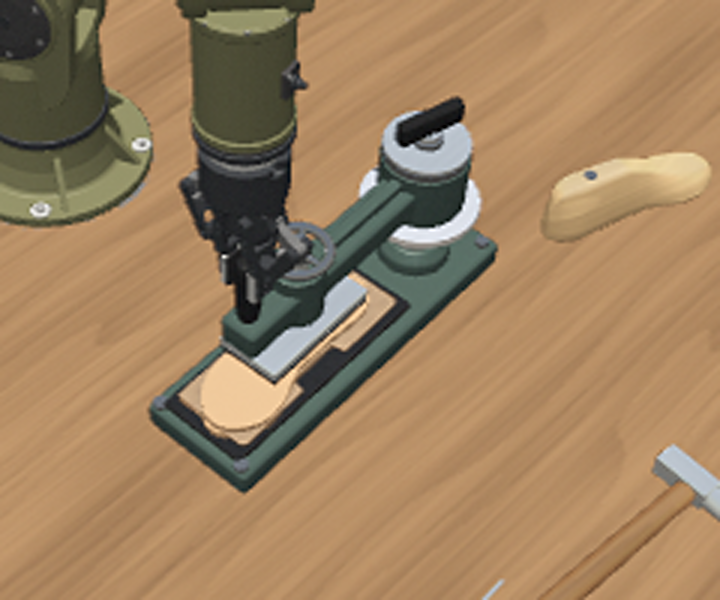

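```bash
python3 - <<'E'
from h import *
im,d,I=wi('w23.npz');P,u,v=pts('w',d,I)
k=(P[:,2]>.196)&(P[:,2]<.206)&(u>215)&(u<430)&(v<215);q=P[k]*1000;w=np.array(cv2.minEnclosingCircle(q[:,:2].astype(np.float32))[0]);print('wheel',w)
print('d caps',d[284,251])
c=onplane([[251,284],[388,284]],I,.034);m=c.mean(0);print('corner mid',m)
ax=np.array([408.9,165.0])
for n,p in(('wheel',w),('base',m)):
    vv=p-ax;print(n,np.hypot(*vv),np.degrees(np.arctan2(vv[1],vv[0])))
# base edges left/right rows
g=im.astype(int)
E
```

```text
wheel [423.30331421 -30.27241325]
d caps 0.33278245
corner mid [ 427.32926817 -161.80601765]
wheel 195.80288771659983 -85.781496403012
base 327.32523749296325 -86.77239076997914
```

```bash
python3 -m handwheel '-0.055 -0.003 0 0 0.02 0 1;0 0 0 0 0 0 1;0 0 0 0 0 0 1;0 0 0 0 0 0 1;0 0 0 0 0 0 0.7';
python3 -c "
from h import *
report();arc()"
```

```text
time_s: 33.6
ee_pos: [0.4247, -0.1025, 0.2038]
tcp_rot: [60.8, 89.8, -26.0]
ft_force: [0.0, -0.4, 0.5]
gripper_width: 0.302
t 33.6 pos [ 424.7 -102.5  203.8] jaw 3.18 xaxis [ 0.004 -0.002 -1.   ] F [ 0.  -0.4  0.5] w 0.30206247276652015 J7 43 J [-32.  23.  60. 116. -24.  55.  43.]
r 267.96003698949175 th -86.61505760502106 jaw-90-th -0.20712429420363776
```

```bash
python3 -m handwheel '0 0 0 0 0 0 0.4;0 0 0 0 0 0 0.4;0 0 0 0 0 0 0.4;0 0 0.5 0 0 0 0.4;0 0 1 0 0 0.3 0.4'; python3 -m handwheel '0 0.2 1 0 0 0.5 0.4;0 0.8 0.6 0 0 0.5 0.4;0 1 0 0 0 0.5 0.4;0 1 0 0 0 0.3 0.4;0 1 0 0 0 0 0.4';
python3 -c "
from h import *
report();arc()"
```

```text
time_s: 34.1
ee_pos: [0.4224, -0.101, 0.277]
tcp_rot: [-76.5, 89.7, -161.4]
ft_force: [2.0, 0.8, 0.8]
gripper_width: 0.605
time_s: 34.6
ee_pos: [0.4234, 0.0943, 0.3677]
tcp_rot: [68.2, 89.5, -6.3]
ft_force: [1.5, 0.0, -0.7]
gripper_width: 0.595
t 34.6 pos [423.4  94.3 367.7] jaw 15.45 xaxis [ 0.009 -0.001 -1.   ] F [ 1.5  0.  -0.7] w 0.5953900661281951 J7 14 J [-68.  11.  64.  99. -10.  76.  14.]
r 72.13199919410923 th -78.42511033527302 jaw-90-th 3.874928517877123
```

```bash
python3 -m handwheel '0 0.7 0 0 0.06 0.5 0.4;0 0.7 0 0 0 0.5 0.4;0 0.3 0 0 0 0.5 0.4;0 0 0 0 0 0 0.4;0 0 0 0 0 0 0.4';
python3 -c "
from h import *
report();grab('w24')"
```

```text
time_s: 35.1
ee_pos: [0.4215, 0.1897, 0.3676]
tcp_rot: [71.2, 89.9, 6.8]
ft_force: [-0.1, -0.5, 0.5]
gripper_width: 0.603
t 35.1 pos [421.5 189.7 367.6] jaw 25.52 xaxis [ 0.002  0.    -1.   ] F [-0.1 -0.5  0.5] w 0.6025643322269573 J7 15 J [-72.  15.  59.  95. -13.  78.  15.]
```

View pics/w24.png

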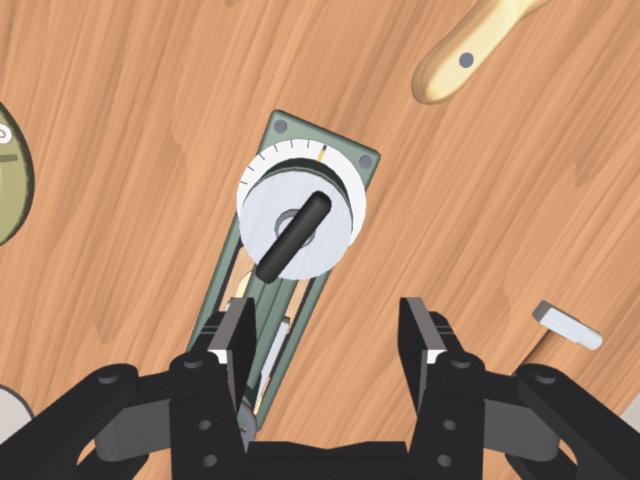

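```bash
python3 - <<'E'
from h import *
im,d,I=wi('w24.npz');save('c24',cv2.resize(im[125:185,270:375],None,fx=7,fy=7,interpolation=cv2.INTER_CUBIC))
h=cv2.cvtColor(im,cv2.COLOR_RGB2HSV)
P,u,v=pts('w',d,I)
k=(abs(P[:,2]-.110)<.004)&(u>220)&(u<390)&(v>120)&(v<270);c,rad=cv2.minEnclosingCircle((P[k,:2]*1000).astype(np.float32));print('ring',c,rad)
y=(h[...,1]>90)&(h[...,0]>14)&(h[...,0]<32);y[:140]=0;y[170:]=0;y[:,:310]=0;y[:,340:]=0
vv,uu=np.nonzero(y);print(len(vv));q=onplane(np.c_[uu,vv],I,.113)-c;print('pointer',q.mean(0),np.degrees(np.arctan2(q[:,1],q[:,0])).mean())
g=im.max(2);b=(g<110);b[:135]=0;b[165:]=0;b[:,:312]=0;b[:,:][:,340:]=0
for r in range(140,160):print(r,' '.join('%3d,%3d,%3d'%tuple(x) for x in im[r,316:332:1]))
E
```

```text
ring (408.7409973144531, 165.62481689453125) 61.89275360107422
41
pointer [-2.77137494 49.961583  ] 93.17455704774251
140 159,165,158 153,163,153 153,167,155 155,170,158 155,171,159 155,171,159 156,173,161 154,172,160 155,172,160 155,172,160 155,170,160 155,171,160 155,171,159 155,171,160 154,170,159 154,170,158
141 213,210,214 177,174,174 163,163,161 154,157,150 155,163,155 154,167,157 154,169,158 154,170,159 155,171,160 155,171,159 155,171,159 155,171,159 155,171,160 154,170,159 154,171,159 154,172,159
142 244,244,246 242,242,245 237,237,240 215,212,215 197,194,195 168,166,164 161,163,158 156,164,157 154,167,157 153,168,156 153,169,157 154,171,159 155,172,160 154,171,159 153,170,159 154,171,159
143 245,246,247 245,245,247 245,245,246 243,243,246 242,242,245 237,236,240 225,223,227 197,194,195 156,154,150 151,153,148 154,163,154 154,168,157 154,169,157 153,170,158 155,170,159 154,170,159
144 245,245,247 245,245,247 245,245,247 245,245,247 245,245,246 244,244,246 242,242,245 225,224,230 164,162,167 191,188,191 184,180,180 164,165,162 152,161,153 152,166,156 153,169,159 154,171,160
14
[... 2237 characters left out ...]
,159 242,241,242 244,244,246 244,244,246 244,244,246 244,245,246 245,245,246 245,245,247 245,245,247 245,245,246
157 244,244,246 243,241,240 235,217,170 235,211,135 236,212,133 237,214,139 238,225,188 243,243,244 244,244,246 244,244,246 244,245,246 245,245,246 245,245,247 245,245,247 245,245,246 245,245,246
158 244,243,245 240,232,216 236,216,150 235,210,133 235,210,132 236,216,152 242,237,230 244,244,245 244,244,246 244,244,246 244,245,246 245,245,246 245,245,247 245,245,247 245,245,246 245,245,247
159 232,229,230 236,219,173 236,213,138 235,210,131 235,211,136 238,225,186 243,242,243 244,244,246 244,244,246 244,244,246 245,245,246 245,245,247 245,245,247 245,245,246 245,245,246 245,245,247
```

View pics/c24.png

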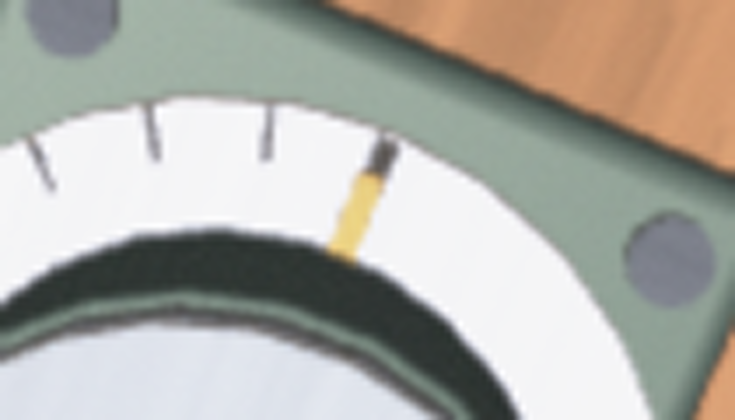

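The enlarged crop shows the brass pointer at (322,153) exactly in line with the long black mark (324,146), and the pointer direction of 93.17° matches the press axis. Next I check the bar angle and go to grip the knob.

```bash
python3 - <<'E'
from h import *
im,d,I=wi('w24.npz');P,u,v=pts('w',d,I)
k=(P[:,2]>.219)&(P[:,2]<.235)&(u>240)&(u<350)&(v>170)&(v<300);print('bar',rect(P[k]))
E
python3 -m handwheel '-0.05 -0.1 0 0 0 1 0.4;-0.05 -0.1 0 0 0 1 0.4;0 -0.1 0 0 0 1 0.4;0 -0.1 0 0 0 1 0.4;0 0 0 0 0 1 0.4';python3 -m handwheel '0 0 0 0 0 1 0.4;0 0 0 0 0 1 0.4;0 0 0 0 0 1 0.4;0 0 0 0 0 1 0.4;0 0 0 0 0 1 0.4';python3 -c "
from h import *
report()"
```

```text
bar (array([409.01940918, 165.53759766]), array([75.59363556, 16.27360916]), 77.68156433105469)
time_s: 35.65
ee_pos: [0.4175, 0.1581, 0.3686]
tcp_rot: [70.7, 89.8, 36.1]
ft_force: [0.6, -0.1, 1.2]
gripper_width: 0.596
time_s: 36.15
ee_pos: [0.4183, 0.1457, 0.3702]
tcp_rot: [69.9, 89.6, 65.2]
ft_force: [0.4, 0.5, 0.1]
gripper_width: 0.601
t 36.15 pos [418.3 145.7 370.2] jaw 85.35 xaxis [ 0.003  0.006 -1.   ] F [0.4 0.5 0.1] w 0.6005692737203148 J7 73 J [-61.   9.  48.  97.  -7.  77.  73.]
```

```bash
python3 -m handwheel '0 0.1 0 0 0 1 0.4;0 0.1 0 0 0 1 0.4;0 0.1 0 0 0 1 0.4;0 0.1 0 0 0 1 0.4;0 0 0 0 0 1 0.4';python3 -m handwheel '0 0 -0.2 0 0 1 0.4;0 0 -0.2 0 0 1 0.4;0 0 -0.2 0 0 1 0.4;0 0 -0.2 0 0 1 0.4;0 0 0 0 0 1 0.4';python3 -c "
from h import *
report()"
```

```text
time_s: 36.65
ee_pos: [0.4193, 0.1542, 0.3718]
tcp_rot: [57.7, 89.5, 83.0]
ft_force: [0.9, 0.5, 0.8]
gripper_width: 0.597
time_s: 37.15
ee_pos: [0.4203, 0.1426, 0.3322]
tcp_rot: [39.8, 89.4, 95.1]
ft_force: [-0.4, -0.3, -0.2]
gripper_width: 0.601
t 37.15 pos [420.3 142.6 332.2] jaw 145.34 xaxis [-0.001  0.011 -1.   ] F [-0.4 -0.3 -0.2] w 0.6010391701944277 J7 132 J [-53.  10.  38. 101.  -7.  71. 132.]
```

```bash
python3 -m handwheel '-0.1 0.3 -0.4 -0.1 0 1 0.5;-0.1 0.2 -0.4 0 0 1 0.5;-0.05 0 -0.4 0 0 1 0.5;0 0 -0.3 0 0 0.6 0.5;0 0 0 0 0 0 0.5';python3 -c "
from h import *
report()"
```

```text
time_s: 37.65
ee_pos: [0.4089, 0.1572, 0.2569]
tcp_rot: [-41.5, 89.8, 35.2]
ft_force: [0.4, 0.5, 1.1]
gripper_width: 0.499
t 37.65 pos [408.9 157.2 256.9] jaw 166.74 xaxis [ 0.003  0.002 -1.   ] F [0.4 0.5 1.1] w 0.499418844474589 J7 152 J [-51.  12.  33. 110.  -8.  59. 152.]
```

```bash
python3 -m handwheel '0 0.16 -0.3 0 0 0.15 0.5;0 0 -0.4 0 0 0 0.5;0 0 -0.2 0 0 0 0.5;0 0 0 0 0 0 0.5;0 0 0 0 0 0 0.5';python3 -c "
from h import *
report()"
```

```text
time_s: 38.15
ee_pos: [0.412, 0.1597, 0.2152]
tcp_rot: [-53.2, 89.5, 23.3]
ft_force: [0.2, 0.6, 0.8]
gripper_width: 0.504
t 38.15 pos [412.  159.7 215.2] jaw 166.48 xaxis [ 0.009  0.004 -1.   ] F [0.2 0.6 0.8] w 0.5044932080295101 J7 155 J [-49.  15.  32. 114. -10.  53. 155.]
```

```bash
python3 -m handwheel '-0.04 0.12 -0.15 -0.04 0.08 0.1 0.5;0 0 -0.1 0 0 0 0.5;0 0 0 0 0 0 0.5;0 0 0 0 0 0 0.5;0 0 0 0 0 0 0.5';python3 -c "
from h import *
report()"
```

```text
time_s: 38.65
ee_pos: [0.411, 0.1665, 0.2037]
tcp_rot: [-56.9, 89.9, 20.2]
ft_force: [0.4, -0.0, -0.5]
gripper_width: 0.504
t 38.65 pos [411.  166.5 203.7] jaw 167.07 xaxis [ 0.002  0.001 -1.   ] F [ 0.4 -0.  -0.5] w 0.5041119009304875 J7 155 J [-49.  17.  31. 115. -11.  51. 155.]
```

```bash
python3 -m handwheel '-0.04 -0.02 -0.03 0 0 0.05 0.5;0 0 0 0 0 0 0.6;0 0 0 0 0 0 0.9;0 0 0 0 0 0 1;0 0 0 0 0 0 1' 110;python3 -c "
from h import *
report()"
```

```text
time_s: 39.15
ee_pos: [0.4069, 0.1658, 0.2027]
tcp_rot: [38.9, 89.9, 116.4]
ft_force: [4.3, -1.1, -7.4]
gripper_width: 0.163
t 39.15 pos [406.9 165.8 202.7] jaw 167.45 xaxis [-0.001  0.002 -1.   ] F [ 4.3 -1.1 -7.4] w 0.16280234349822173 J7 155 J [-49.  16.  31. 115. -11.  51. 155.]
```

```bash
python3 -m handwheel '0.02 0 0 0 0 -0.6 1;0 0 0 0 0 -1 1;0 0 0 0 0 -1 1;0 0 0 0 0 -1 1;0 0 0 0 0 -1 1';python3 -c "
from h import *
report();print(get_state()['ft_torque'])"
```

```text
time_s: 39.65
ee_pos: [0.4073, 0.1657, 0.2027]
tcp_rot: [55.9, 89.9, 105.0]
ft_force: [0.2, 0.1, -0.0]
gripper_width: 0.163
t 39.65 pos [407.3 165.7 202.7] jaw 139.11 xaxis [-0.001  0.002 -1.   ] F [ 0.2  0.1 -0. ] w 0.1633201396286884 J7 131 J [-54.  17.  39. 115. -14.  52. 131.]
[-0.03355015 -0.022887    0.27543652]
```

```bash
python3 -m handwheel '0.02 0 0 0 0 -1 1;0 0 0 0 0 -1 1;0 0 0 0 0 -1 1;0 0 0 0 0 -1 1;0 0 0 0 0 -1 1';python3 -c "
from h import *
report();print(get_state()['ft_torque'])"
```

```text
time_s: 40.15
ee_pos: [0.4075, 0.1653, 0.2027]
tcp_rot: [91.9, 89.9, 110.0]
ft_force: [-0.3, -1.0, -1.5]
gripper_width: 0.166
t 40.15 pos [407.5 165.3 202.7] jaw 108.09 xaxis [-0.001  0.002 -1.   ] F [-0.3 -1.  -1.5] w 0.16601576214025915 J7 104 J [-60.  19.  47. 115. -18.  53. 104.]
[-0.06588988 -0.06746251  0.37724956]
```

```bash
python3 -m handwheel '0 0 0 0 0 -1 1;0 0 0 0 0 -1 1;0 0 0 0 0 -0.5 1;0 0 0 0 0 0 1;0 0 0 0 0 0 1';python3 -c "
from h import *
report();print(get_state()['ft_torque'])"
```

```text
time_s: 40.65
ee_pos: [0.4076, 0.1651, 0.2027]
tcp_rot: [-16.4, 90.0, -13.8]
ft_force: [0.3, -0.4, 0.6]
gripper_width: 0.163
t 40.65 pos [407.6 165.1 202.7] jaw 92.58 xaxis [ 0. -0. -1.] F [ 0.3 -0.4  0.6] w 0.16292659047757738 J7 92 J [-63.  21.  52. 115. -20.  53.  92.]
[ 0.05400718  0.01646953 -0.00081474]
```

```bash
python3 -m handwheel '0 0 0 0 0 -0.5 1;0 0 0 0 0 0 1;0 0 0 0 0 0 1;0 0 0 0 0 0 0.6;0 0 0 0 0 0 0.5';python3 -m handwheel '0 0 0 0 0 0 0.4;0 0 0.5 0 0 0 0.4;0 0 0.8 0 0 0 0.4;0 0.1 0.8 0 0 0 0.4;0 0.2 0.5 0 0 -0.5 0.4';python3 -c "
from h import *
report()"
```

```text
time_s: 41.15
ee_pos: [0.4077, 0.165, 0.2026]
tcp_rot: [34.0, 90.0, 34.0]
ft_force: [-0.0, -0.6, -0.4]
gripper_width: 0.488
time_s: 41.65
ee_pos: [0.4054, 0.1777, 0.3345]
tcp_rot: [-142.7, 89.6, -145.9]
ft_force: [0.7, 0.3, -0.9]
gripper_width: 0.601
t 41.65 pos [405.4 177.7 334.5] jaw 86.76 xaxis [-0.006 -0.004 -1.   ] F [ 0.7  0.3 -0.9] w 0.6009970775003898 J7 76 J [-73.  14.  59. 101. -12.  73.  76.]
```

```bash
python3 -m handwheel '0.3 0.2 0.2 0 0 0 0.4;0.3 0.2 0.3 0 0 0 0.4;0.3 0.2 0 0 0 0 0.4;0 0 0 0 0 0 0.4;0 0 0 0 0 0 0.4';python3 -c "
from h import *
report();im,d,I=grab('w25');im,d=camera('side');save('s25',cv2.resize(im[130:330,230:470],None,fx=3,fy=3,interpolation=cv2.INTER_CUBIC))"
```

```text
time_s: 42.15
ee_pos: [0.4529, 0.2102, 0.3649]
tcp_rot: [85.9, 89.9, 82.8]
ft_force: [-1.1, -0.1, 0.1]
gripper_width: 0.597
t 42.15 pos [452.9 210.2 364.9] jaw 86.93 xaxis [ 0.     0.002 -1.   ] F [-1.1 -0.1  0.1] w 0.5974470432456593 J7 78 J [-67.  19.  57.  91. -16.  79.  78.]
```

View pics/w25.png

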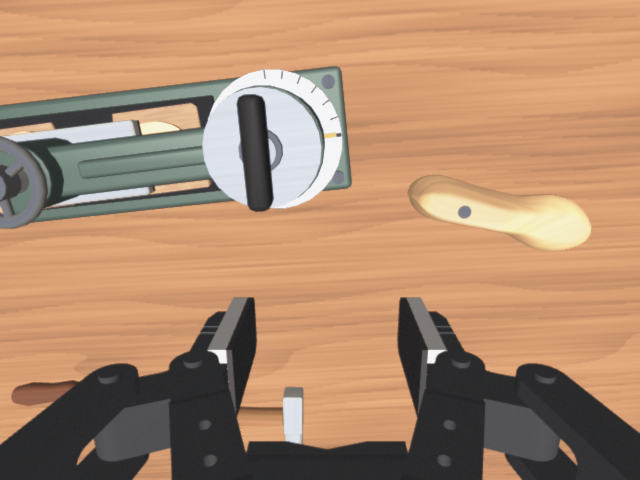

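View pics/s25.png

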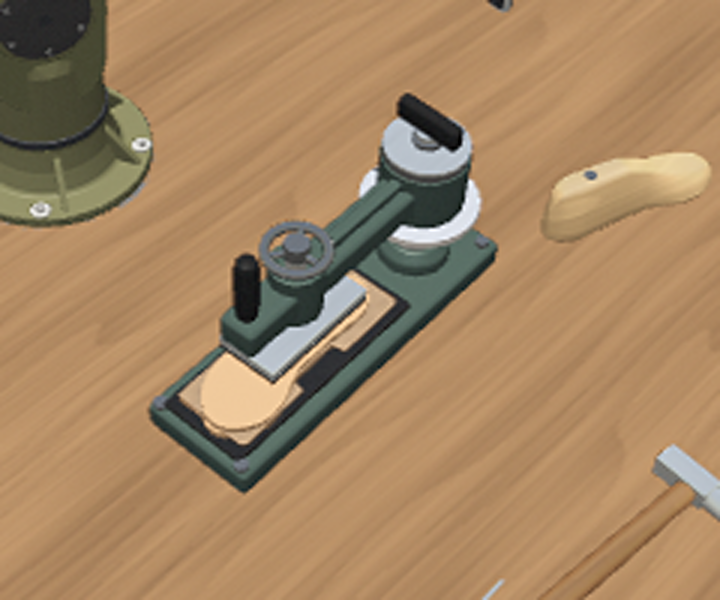

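```bash
python3 - <<'E'
from h import *
im,d,I=wi('w25.npz');save('c25',cv2.resize(im[100:170,290:360],None,fx=8,fy=8,interpolation=cv2.INTER_CUBIC));P,u,v=pts('w',d,I);h=cv2.cvtColor(im,cv2.COLOR_RGB2HSV)
k=(P[:,2]>.219)&(P[:,2]<.235)&(u>200)&(u<300)&(v>70)&(v<230);print('bar',rect(P[k]))
k=(abs(P[:,2]-.110)<.004)&(u>200)&(u<350)&(v>55)&(v<220);c,rad=cv2.minEnclosingCircle((P[k,:2]*1000).astype(np.float32));print('ring',c,rad)
y=(h[...,1]>90)&(h[...,0]>14)&(h[...,0]<32);y[:120]=0;y[150:]=0;y[:,:318]=0;y[:,345:]=0
vv,uu=np.nonzero(y);q=onplane(np.c_[uu,vv],I,.113)-np.array(c);print('pointer',q.mean(0),np.degrees(np.arctan2(q[:,1],q[:,0])).mean())
k=(P[:,2]>.196)&(P[:,2]<.206)&(u<60)&(v>120)&(v<240)
E
```

```text
bar (array([409.00543213, 165.11192322]), array([16.42561722, 75.90831757]), 89.88207244873047)
ring (409.0524597167969, 165.22035217285156) 61.98974609375
pointer [-3.0245919  50.89681475] 93.40680557570691
```

View pics/c25.png

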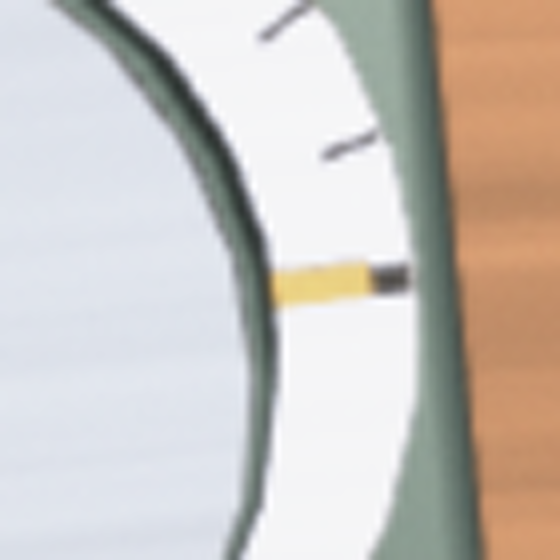

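The pointer lies on the long mark. The knob bar is at -0.1°, slightly tighter than its +4.5° at the start, and the stack is undisturbed. Handing in.

```bash
python3 -c "
from h import *
print(hand_in());report()"
```

```text
the job is handed in; nothing more can be done
None
the job is handed in; nothing more can be done
```

The press is loaded and locked, and I handed the job in just after 42 s of robot time.

- **Stack:** I laid the board on the bed sole. It first landed about 3.4 mm off sideways, so I regripped and shifted it. I then laid the tan loose sole on it, toe over toe, and let go. My last wrist-camera fit put the sole and board centres within about 0.1 mm sideways and their angles within 0.3°. Along the length, the board sits an estimated 1.5 mm towards the column. The blue and grey look-alikes were left alone.
- **Knob and head:** I loosened the knob 73°, swung the head back by its handle, and tightened the knob again. In the last enlarged view the pointer stands in line with the long mark. It measured 93.4°, against 93.2° for the press axis. The knob bar ended at -0.1°, about 4.5° tighter than at the start.
- **Not checked:** I did not push on the head to test the lock; that rests on the knob angle. I saw no contact with the awl, shoe last or glue jar but did not re-measure them. The finished stack was last seen from directly above before the head swung over; after that I checked it only in the side view, where it looked undisturbed.

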